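Make up a counterweight load on the spring scale

ROBOT

A 6-joint arm with a two-finger parallel gripper is mounted at the origin on the work surface. World frame = base frame: x ahead of the robot, y to its left, z up, the work surface at z = 0. Lengths are in mm, angles in rad, forces in N, time in s.
With the tool pointing down it reaches from about 425 to 950 mm from the base axis. Payload 3.5 kg.
Tool frame: the origin (TCP) lies midway between the tips of the shut fingers; the grasp point (between the pads) lies 19 mm behind it; z points along the fingers, y is the line along which they close (so a half turn about z gives the same grasp; the last joint's range is limited). The gripper opens to 85 mm and grips with 20 to 120 N. Pads are 22 mm wide; open, the fingers measure 114 mm over their backs; the gripper's body (76 mm by 85 mm) begins 54 mm behind the grasp point. The pads swing forward as they close: fully open they stand 13 mm farther back than shut.
Start: joints at [-1.346, 0.286, 1.577, -0, 1.279, -0.15], TCP at [247.13, -628.118, 210.925] pointing down, gripper open.
Joint ranges: [-2.77, 2.77], [-0.9, 2.22], [0.21, 2.48], [-1.53, 4.67], [0.24, 2.81], [-2.84, 2.84]. Speed limits (rad/s): [2.79, 2.79, 3.14, 3.14, 3.14, 3.14].

INTERFACE

Orientations are given as a rotation vector (axis times angle).
In Python, from plant import manip gives the robot as it stands. The module is installed in compiled form; this text tells all that it offers.
- The arm moves only by the tool drive_tool, never from a script. Its argument "targets" is a list that holds one entry, the list of rows, each a list of 5 numbers: the shift along the tool's x, y, z normalised to -1 to 1, where 1 is 8 cm, then the turn about the tool's z normalised to -1 to 1, where 1 is 180 degrees, then the finger opening in mm, from 0 to 85.4. A call has 1 to 8 rows; each row shifts and turns the commanded pose from where the row before left it, along the tool's axes as they then stand; what a row does not reach is not made up. A row lasts 1/12 s, in which the tool goes at most 41.7 mm and 7.16 degrees, less where a joint would pass 70% of its speed; a pose out of reach is approached as far as the arm can. A call with a number of a shift or a turn outside -1 to 1 is refused whole. A call with a gripper value outside its range is refused whole. The fingers move at their own pace and stop on an object; "newtons" is the grip in N (left out, the last holds). Time passes only in rows, so rows that do not move let the fingers close. It gives the time, the measured TCP pose, the force, the opening and the grip force at its end, in the units of the state.
- manip.get_obs(): the state, without advancing time (a new reading comes with each control period).
- manip.snapshot(name): name is "scene" or "top"; returns the picture (480x640x3 uint8, red, green, blue); there is no depth.
- manip.calibration(name): a dict with "fx", "fy", "cx", "cy" (pixels), "R" (3x3) and "t" (3): a world point X has camera coordinates R X + t. Camera axes: x right, y down, z forward; pixel columns grow to the right and rows downward; lengths in mm; the calibration is good to about 2 mm. A picture is of the moment at which its call begins. calibration takes no time and is no camera call.
- manip.hand_in(): hands the job in; it is judged then, once.
The state is a dict: "t": time; "qpos": joint angles; "joint_velocities": joint speeds; "joint_torque": joint torques, N m; "eef_pos": TCP position; "tool_rot": TCP orientation; "wrist_force": force on the tool from outside, world axes, zero at the start; "wrist_torque": the same for the moment, N m; "width": opening from 0.0 (shut) to 1.0 (fully open); "finger_force": force on a finger pad.
Only numpy, scipy, OpenCV 4.12 (cv2) and the standard library are available. Lean on these libraries where they do the work, as an engineer would, in place of code of your own. Each camera call takes 0.05 s, during which the arm holds its last target. There are 200 camera calls.

TASK

Carry the handled metal tray over the bin of the spring scale and tip it so that both iron blocks slide off into the bin (do not handle the blocks), then set the empty tray back flat on its cork mat. Then stand one of the two spare stemmed pucks, whichever is right, upright on the ledge beside the bin, so that the scale's pointer comes to rest between the two black marks. Leave the other puck and everything else on the desk where it is, and do not touch the lamp.

Things in the scene. Friction and masses are not known exactly. Their poses are not given: they have to be found in the camera images.
- tray: Loose open-fronted aluminium tray, 150 mm long (x), 116 wide, 240 g, carrying two blocks. Origin at the middle of its underside, z up, +x towards its open front edge (the mouth). Floor 3 mm thick, rear and side walls 22 mm high. A carrying arch stands over its middle: two posts at the sides and a flat steel bar across (along y).
- tray_handle (a point): Middle of the tray's carrying bar, 86 mm above the tray's underside. The bar is 14 mm thick (tray x), 18 mm high, 124 mm long (tray y); 58 mm free below it to the tops of the blocks. Axes as the tray's.
- tray_lip (a point): Middle of the tray's open front edge, on the floor's upper face, 75 mm ahead (+x) of the tray's origin. Axes as the tray's.
- mat: Fixed cork mat 200 x 170 x 3 mm on which the tray stands at the start and must stand at the end. Origin at the centre of its underside.
- block_a: Loose cast-iron block 62 x 36 x 17 mm lying on the tray's floor, left or right of its middle; 170 to 340 g (unknown). Origin at the centre of its underside, x along its length. Slides on the smooth tray at about 18 to 26 degrees of tilt.
- block_b: The second cast-iron block, same as the first and beside it on the tray; its own unknown mass.
- bin_in (a point): Centre of the inner floor of the open aluminium bin on the scale's sprung pan; 74 mm above the desk with the pan empty, sinks as the pan is loaded. The bin is 160 x 160 mm outside with 4 mm walls rising 41 mm above this floor. Scale axes: the ledge lies on the bin's -y side, z up.
- ledge (a point): Centre of the flat steel ledge on the same sprung pan, 127.5 mm to the -y side of the bin's centre; 160 mm (x) by 95 mm (y), its top level with the bin's rim, 115 mm above the desk with the pan empty. Beyond it (from 60 mm further to -y) a white mark board rises to 138 mm above the desk. Axes as the bin's.
- pan (a joint): How far the sprung pan has sunk, in m: 0 empty, 0.052 bottomed, 40 mm per kg of load. The pointer on the pan stands between the two black marks of the white board when this lies between 0.0286 and 0.0414 (middle 0.035). The blocks alone bring it to 0.014 to 0.027.
- puck_thick: Loose thick iron puck, 420 g (sinks the pan 17 mm): disc 62 mm in diameter, 20 mm high, with an upright grip stem 20 mm in diameter and 36 mm tall on top. Origin at the centre of its underside, z up.
- puck_thin: Loose thin iron puck, 180 g (sinks the pan 7 mm): disc 62 mm in diameter, 8 mm high, with the same stem 20 mm in diameter and 36 mm tall. Origin at the centre of its underside, z up.
- lamp: Bystander, fixed: steel bracket 90 x 80 mm with a brass bayonet socket and a pearl glass bulb 62 mm in diameter, 189 mm high over all. Not to be touched. Origin on the desk at the middle of its foot.
- cup: Bystander: loose chrome reflector cup, 96 mm across, 40 high. Origin at the centre of its underside.
- ring: Bystander: loose plastic lens mount ring, 68 mm across, 12 high, lying between the two pucks. Origin at the centre of its underside.
- carton: Bystander: loose cardboard film box 100 x 100 x 30 mm. Origin at the centre of its underside.
- jar: Bystander: loose amber jar, 60 mm across, 80 high. Origin at the centre of its underside.
- screwdriver: Bystander: loose screwdriver lying along its x axis, about 200 mm long. Origin at its underside, near its middle.
- brush: Bystander: loose brush lying along its x axis, about 200 mm long. Origin at its underside, near its middle.
Mind the look-alikes: they are no part of the job. What is shaped like the puck_thick but red or yellow is not meant.

How it is judged (in metres and radians):
On the way, in this order (a step that is already met when the one before it is completed fails the run):
1. the tray is lifted and tipped with its mouth over the bin (angle between tray's own z axis and vertical above 0.25 rad and horizontal distance between tray_lip and bin_in below 0.11 m and height (world z) of tray above 0.05 m).
2. both blocks lie in the bin (x of block_a in the frame of bin_in between -0.08 and 0.08 m and y of block_a in the frame of bin_in between -0.08 and 0.08 m and z of block_a in the frame of bin_in between -0.015 and 0.045 m and x of block_b in the frame of bin_in between -0.08 and 0.08 m and y of block_b in the frame of bin_in between -0.08 and 0.08 m and z of block_b in the frame of bin_in between -0.015 and 0.045 m), for 0.2 s.
3. the empty tray stands back on its mat, released, before any puck is moved (horizontal distance between tray and mat below 0.05 m and angle between tray's own z axis and vertical below 0.06 rad and height (world z) of tray below 0.012 m and contact force between the fingers and tray below 0.3 N and distance of each of puck_thick, puck_thin from where it was at the start of the episode below 0.03 m), for 0.2 s.
At the end, for the whole second after the job is handed in: Both blocks in the bin; tray flat on the mat (centres within 50 mm, tilt under 0.06 rad); one puck upright on the ledge (tilt under 0.1 rad), the other on the desk within 50 mm of its start; pan sunk 28.6 to 41.4 mm (pointer between the marks); all at rest (all of step 2 and horizontal distance between tray and mat below 0.05 m and angle between tray's own z axis and vertical below 0.06 rad and height (world z) of tray below 0.012 m and value of joint pan between 0.0286 and 0.0414 m and ((x of puck_thick in the frame of ledge between -0.08 and 0.08 m and y of puck_thick in the frame of ledge between -0.0475 and 0.0475 m and z of puck_thick in the frame of ledge between -0.008 and 0.008 m and angle between puck_thick's own z axis and vertical below 0.1 rad and distance of puck_thin from where it was at the start of the episode below 0.05 m and height (world z) of puck_thin below 0.01 m) or (x of puck_thin in the frame of ledge between -0.08 and 0.08 m and y of puck_thin in the frame of ledge between -0.0475 and 0.0475 m and z of puck_thin in the frame of ledge between -0.008 and 0.008 m and angle between puck_thin's own z axis and vertical below 0.1 rad and distance of puck_thick from where it was at the start of the episode below 0.05 m and height (world z) of puck_thick below 0.01 m)) and linear speed of each of tray, block_a, block_b, puck_thick, puck_thin below 0.02 m/s); the robot touches nothing.
It fails at once if a block is handled with the gripper (contact force between the fingers and block_a above 3 N or contact force between the fingers and block_b above 3 N).
It fails at once if a bystander is moved by more than 30 mm (distance of any of cup, ring, carton, jar, screwdriver, brush from where it was at the start of the episode above 0.03 m).
It fails at once if the lamp is touched (contact force between lamp and anything else above 1 N).
It also fails if it takes over 69 s, if anything falls off the work surface, if the arm or the gripper's body presses on something with over 40 N, if the wrist force passes 120 N, or if a joint passes its speed limit or range.

## Working session

There is one attempt and no reset: what is moved stays moved. The work goes in short steps, Python scripts to look and compute and a tool call to move; the robot and the scene stay as the last step left them, time stands still between calls to the robot, and variables do not carry over. Pictures are saved under pics/ and viewed, at most 10 in all, crops included, and the job is handed in when it is done.

Besides the shell and the picture viewer there is one more tool, called after "Request:" as name(argument=value, ...) on one line, values as JSON. drive_tool: Moves the arm, as the interface text tells. Its arguments: {"type":"object","properties":{"targets":{"type":"array","items":{"type":"array","items":{"type":"array","items":{"type":"number"}}}},"newtons":{"type":"number"}},"required":["targets"]}

```bash
ls; mkdir -p pics; python3 - <<'E'
from plant import manip
import cv2,numpy as np
for n in("scene","top"):
    im=manip.snapshot(n); cv2.imwrite(f"pics/{n}0.png",im[:,:,::-1]); c=manip.calibration(n); print(n,{k:np.round(v,4).tolist() for k,v in c.items()})
o=manip.get_obs();print({k:np.round(v,3).tolist() for k,v in o.items()})
E
```

```text
pics
scene {'fx': 490.4473, 'fy': 490.4473, 'cx': 324.8725, 'cy': 250.1963, 'R': [[0.0888, 0.9959, -0.0185], [0.5893, -0.0675, -0.8051], [-0.803, 0.0606, -0.5928]], 't': [-92.8527, -232.978, 1575.032]}
top {'fx': 535.2269, 'fy': 535.2269, 'cx': 319.0563, 'cy': 239.624, 'R': [[0.0124, -0.9999, 0.007], [-0.994, -0.013, -0.1086], [0.1087, -0.0056, -0.9941]], 't': [41.6894, 524.3091, 1292.6903]}
{'t': 0.1, 'qpos': [-1.346, 0.287, 1.578, -0.0, 1.279, -0.15], 'joint_velocities': [0.0, -0.001, -0.003, -0.002, -0.0, 0.002], 'joint_torque': [0.001, -40.729, -29.37, -0.0, 0.003, -0.0], 'eef_pos': [246.987, -627.5, 209.643], 'tool_rot': [-3.084, -0.585, 0.0], 'wrist_force': [-0.46, 0.573, 0.243], 'wrist_torque': [-0.039, -0.023, -0.002], 'finger_force': 0.0, 'width': 1.001}
```

View pics/scene0.png

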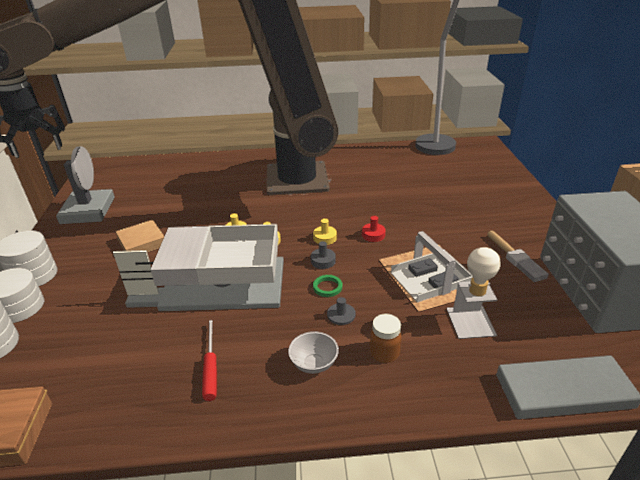

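View pics/top0.png

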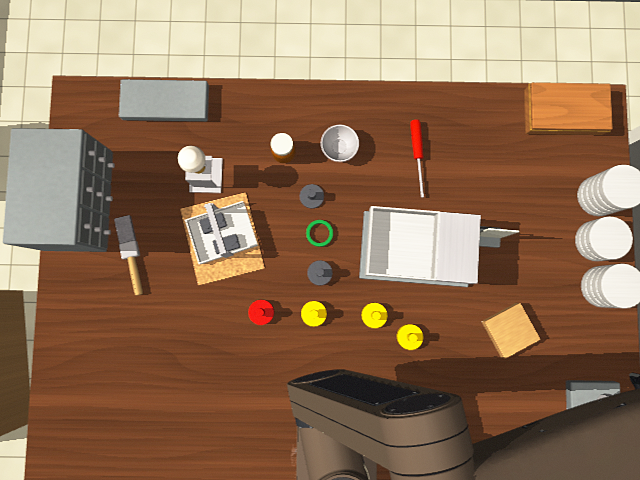

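The scene view shows the tray on its cork mat at about (425,275) and the scale with bin and ledge at about (215,260). It also shows dark pucks at (322,257) and (341,313), yellow and red look-alikes at (325,232), (234,222) and (374,229), and the lamp at (483,270), close to the tray. In the top view these are the tray at (222,232), bin at (403,242), ledge at (458,245), and dark pucks at (312,196) and (320,272). Red is at (261,312), yellow at (314,313), (375,315) and (410,337), and the lamp at (195,165).

Next is one close crop of both views.

```bash
python3 - <<'E'
import cv2,numpy as np
s=cv2.imread("pics/scene0.png");t=cv2.imread("pics/top0.png")
R=lambda im,x,y,w,h:cv2.resize(im[y:y+h,x:x+w],(400,300),interpolation=cv2.INTER_CUBIC)
a=np.hstack([R(t,172,180,100,75+0),R(s,375,225,108,81)])
b=np.hstack([R(t,280,180,140,105),R(s,280,225,140,105)])
cv2.imwrite("pics/crop1.png",np.vstack([a,b]))
E
```

```text
(no output)
```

View pics/crop1.png

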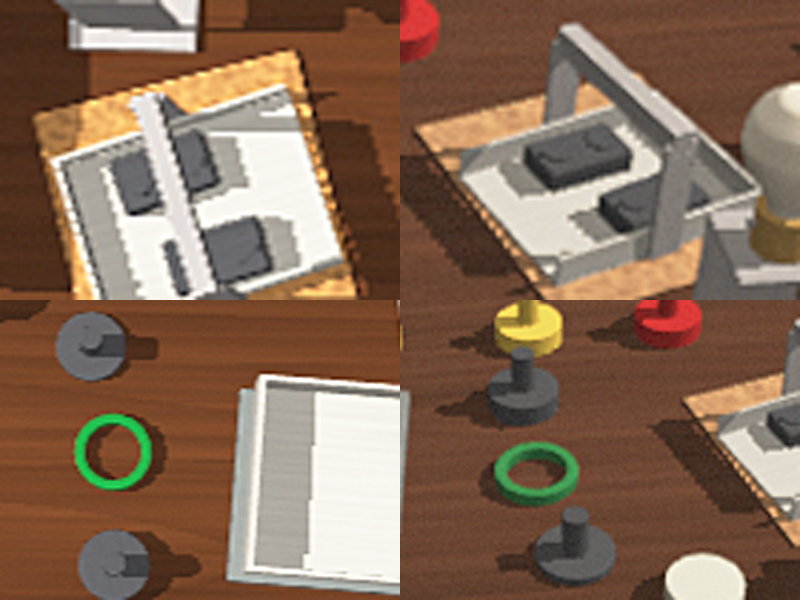

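The crop shows the puck nearer the robot (top (320,272), scene (322,257)) has the thick disc, and the far one (top (312,196), scene (341,313)) is thin. They are dark; the yellow and red ones are excluded. The tray's mouth faces image-right in the top view, towards the bin. I'll take one larger crop with a grid to read corners.

```bash
cat > h.py <<'E'
from plant import manip
import numpy as np,cv2
def ray(n,p):
    c=manip.calibration(n);R=np.array(c["R"]);t=np.array(c["t"])
    d=R.T@[(p[0]-c["cx"])/c["fx"],(p[1]-c["cy"])/c["fy"],1.];return -R.T@t,d/np.linalg.norm(d)
def plane(n,p,z):
    o,d=ray(n,p);return o+d*(z-o[2])/d[2]
def tri(pt,ps):
    A=[];b=[];L=[ray("top",pt),ray("scene",ps)]
    for o,d in L:
        M=np.eye(3)-np.outer(d,d);A.append(M);b.append(M@o)
    X=np.linalg.lstsq(np.vstack(A),np.hstack(b),rcond=None)[0]
    return np.round(X,1),np.round([np.linalg.norm(np.cross(X-o,d)) for o,d in L],1)
def proj(n,X):
    c=manip.calibration(n);v=np.array(c["R"])@X+np.array(c["t"]);return np.round([c["fx"]*v[0]/v[2]+c["cx"],c["fy"]*v[1]/v[2]+c["cy"]],1)
E
python3 - <<'E'
import cv2,numpy as np
s=cv2.imread("pics/scene0.png");t=cv2.imread("pics/top0.png")
def R(im,x,y,w,h):
    f=400/w;o=cv2.resize(im[y:y+h,x:x+w],(400,300),interpolation=cv2.INTER_CUBIC)
    for k in range(x-x%20+20,x+w,20): cv2.putText(o,str(k),(int((k-x)*f)-10,9),0,.33,(0,255,255));cv2.line(o,(int((k-x)*f),10),(int((k-x)*f),16),(0,255,255))
    for k in range(y-y%20+20,y+h,20): cv2.putText(o,str(k),(0,int((k-y)*f)+4),0,.33,(0,255,255));cv2.line(o,(24,int((k-y)*f)),(30,int((k-y)*f)),(0,255,255))
    return o
cv2.imwrite("pics/crop2.png",np.vstack([np.hstack([R(t,170,184,120,90),R(s,370,220,120,90)]),np.hstack([R(t,355,185,176,132),R(s,110,205,180,135)])]))
# dark pucks & tray masks
from h import *
for n,im in(("top",t),("scene",s)):
    hsv=cv2.cvtColor(im,cv2.COLOR_BGR2HSV)
    m=((hsv[...,1]<60)&(hsv[...,2]<130)&(hsv[...,2]>30)).astype(np.uint8)
    k,l,st,c=cv2.connectedComponentsWithStats(m)
    for i in range(1,k):
        x,y,w,h,a=st[i]
        if 100<a<1500: print(n,st[i],c[i].round(1))
E
```

```text
top [553   0  87   2 111] [6.028e+02 2.000e-01]
top [120  81  89  41 386] [174.3 113.8]
top [323 130  21  30 146] [329.8 149.9]
top [629 140  11  31 263] [634.7 154.3]
top [186 180  32   8 177] [201.7 183.4]
top [300 184  24  24 461] [311.5 195.8]
top [212 204  15  27 170] [219.4 217.7]
top [632 204   8  67 380] [636.5 234.2]
top [374 209  63   6 113] [403.9 211.6]
top [114 215  26  42 491] [125.5 231. ]
top [200 217  13  17 140] [205.6 225.5]
top [479 226  23  22 283] [488.5 239. ]
top [221 234  20  24 274] [230.2 244.3]
top [308 260  25  25 483] [319.6 272.5]
top [566 380  54  22 495] [590.2 385.1]
top [318 386 100  25 271] [381.3 399.5]
top [384 393  67  21 342] [421.7 403.8]
scene [ 26   0  18  25 147] [33.5 10.6]
scene [  0  46  10  28 180] [ 3.6 60.4]
scene [ 52  74  21  49 245] [61.7 98. ]
scene [327  92  31  43 985] [344.5 110.8]
scene [ 273  111   43   74 1345] [293. 160.]
scene [ 295  116   42   37 1062] [315.4 134.5]
scene [  0 135  19  23 142] [  9.8 144.2]
scene [  56  146   59   78 1346] [ 79.4 199.2]
scene [211 226  63  15 857] [242.3 232.9]
scene [414 234  46  61 711] [436.8 267.4]
scene [311 242  25  27 471] [322.6 256.8]
scene [506 252  43  30 617] [527.2 266.2]
scene [  0 256  21  15 208] [  7.8 262.4]
scene [408 258  30  19 372] [421.9 267.1]
scene [467 261  27  23 202] [478.3 275. ]
scene [453 283  44  54 591] [469.7 304.3]
scene [327 297  29  28 539] [340.8 312.4]
scene [313 334  23  33 549] [323.6 349.4]
scene [294 361  41  13 115] [313.1 369.1]
scene [608 430  32  50 828] [628.8 461.9]
scene [264 462  32  18 374] [281.4 471.7]
scene [216 469  28  11 142] [230.  473.9]
```

View pics/crop2.png

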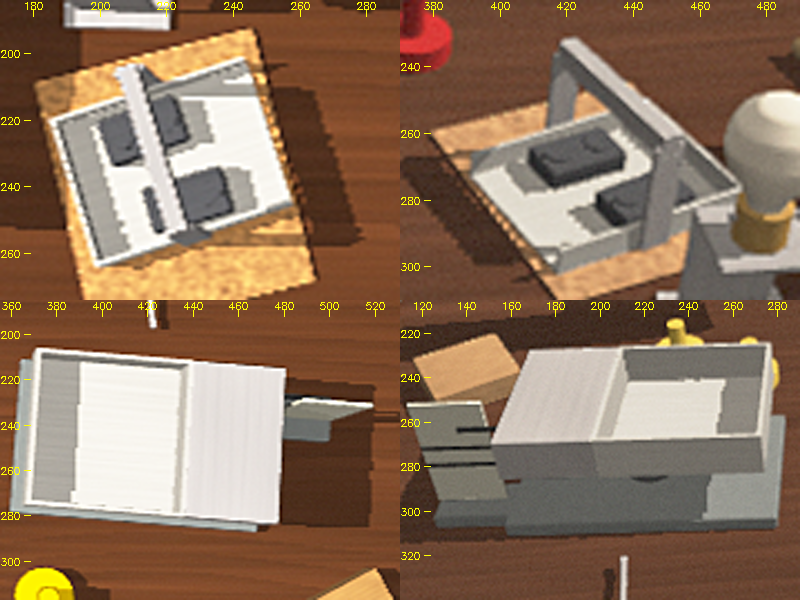

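```bash
python3 - <<'E'
from h import *
P=dict(bar_far=((207.5,203.8),(452.8,261.4)),bar_near=((221.9,253.8),(421,232.3)),
bin_fy=((370.4,206.6),(273.4,268)),bin_ny=((366,274.8),(276.5,224.4)),ledge_f=((480.4,214.9),(151.4,268.5)),ledge_n=((477.3,283.1),(167.6,227.5)),
thin_top=((311.5,194),(340.9,299.4)),thick_top=((321.3,272.5),(322.7,243.4)))
X={}
for k,(a,b) in P.items():
    X[k],r=tri(a,b);print(k,X[k],r)
an=lambda v:np.degrees(np.arctan2(v[1],v[0]))
bar=(X["bar_far"]+X["bar_near"])/2;v=X["bar_far"]-X["bar_near"];print("bar",bar,np.linalg.norm(v),"tray y ang",an(v))
c=[plane("top",P[k][0],115) for k in("bin_fy","bin_ny","ledge_f","ledge_n")]
print("corners z115",np.round(c,1).tolist());e=(c[0]+c[1])/2;f=(c[2]+c[3])/2
print("len",np.linalg.norm(f-e),np.linalg.norm(c[0]-c[1]),"dir",an(f-e),an(c[0]-c[1]))
u=(f-e)/np.linalg.norm(f-e);print("rim mid",e,"bin",e+80*u,"ledge",e+207.5*u)
print("mat",plane("top",(222.6,238),3),"mat edge ang",an(plane("top",(264.8,267.4),3)-plane("top",(245.9,192.4),3)))
t=[plane("top",(170+a/3.333,184+b/3.333),25) for a,b in((52,120),(246,58),(98,266),(295,203))]
print("tray corners",np.round(t,1).tolist(),"ctr",np.mean(t,0),"x ang",an(t[1]-t[0]),an(t[3]-t[2]))
for a,b in((145,132),(205,195)):print("block",plane("top",(170+a/3.333,184+b/3.333),22))
for n,p,z in(("thin",(311.5,195.8),8),("thick",(319.6,272.5),20)):print(n,plane("top",p,z))
print("lamp bulb",tri((191,158),(484,265)),"foot",plane("top",(205,175),0))
E
```

```text
bar_far [599.1 316.   92.2] [2.7 2.7]
bar_near [480.8 277.2  91.3] [1.5 1.5]
bin_fy [594.7 -68.5 105.2] [2. 2.]
bin_ny [434.9 -59.2 109.5] [1. 1.]
ledge_f [ 576.9 -323.1  112.8] [2.6 2.6]
ledge_n [ 418.9 -315.   110.2] [1.2 1.2]
thin_top [635.7  70.   39.8] [1.5 1.5]
thick_top [441.9  45.8  50.7] [3.7 3.7]
bar [539.95 296.6   91.75] 124.5035742458826 tray y ang 18.158440984615122
corners z115 [[593.0, -69.5, 115.0], [434.6, -59.7, 115.0], [576.9, -325.1, 115.0], [418.9, -314.7, 115.0]]
len 255.8489033915025 158.66027796695897 dir -93.56448506657017 -3.533763055413745
rim mid [513.81107436 -64.56134665 115.        ] bin [ 508.83732411 -144.40658325  115.        ] ledge [ 500.91040965 -271.65992909  115.        ]
mat [527.44121889 290.72410052   3.        ] mat edge ang -164.56811461255927
tray corners [[568.7, 379.9, 25.0], [617.4, 237.0, 25.0], [460.4, 341.8, 25.0], [509.0, 197.7, 25.0]] ctr [538.90750491 289.11947142  25.        ] x ang -71.17315698809097 -71.36207985506228
block [561.0417105  311.11106931  22.        ]
block [514.41625621 265.00737178  22.        ]
thin [637.2036016   68.73616503   8.        ]
thick [443.07268945  45.9665265   20.        ]
lamp bulb (array([692.7, 342.5, 153.2]), array([0.8, 0.8])) foot [688.88903073 341.26099443   0.        ]
```

Checks: the bar length comes out at 124.5 (124 given), the bin plus ledge at 256 x 159 (255 x 160 given), and the tray corners at 151 x 118. Triangulated heights read about 5 mm low against the text, which is acceptable. The tool can't be tilted by command, so I'll rest the tray's middle on the bin's near rim and let or push it tip nose-down within the loosely open fingers. Moving to the handle now.

Request:
drive_tool(targets=[[[0.44, 0.17, 0, 0.0167, 85], [0.44, 0.17, 0, 0, 85], [0.44, 0.17, 0, 0, 85], [0.44, 0.17, 0, 0, 85], [0.25, -0.43, 0, 0, 85], [0.25, -0.43, 0, 0, 85], [0.25, -0.43, 0, 0, 85], [0.25, -0.43, 0, 0, 85]]], newtons=40)

```text
t: 0.77
eef_pos: [430.5, -475.3, 209.2]
tool_rot: [-3.099, -0.504, 0.001]
wrist_force: [0.4, -0.2, 0.8]
width: 0.998
finger_force: 0.0
```

Request:
drive_tool(targets=[[[0.25, -0.43, 0, 0, 85], [0.25, -0.43, 0, 0, 85], [0.25, -0.43, 0, 0, 85], [0.25, -0.43, 0, 0, 85], [0.25, -0.43, 0, 0, 85], [0.25, -0.43, 0, 0, 85], [0.25, -0.43, 0, 0, 85], [0.25, -0.43, 0, 0, 85]]])

```text
t: 1.43
eef_pos: [494.5, -163.5, 210.5]
tool_rot: [-3.101, -0.504, 0.001]
wrist_force: [0.7, -0.3, -0.5]
width: 0.996
finger_force: 0.0
```

Request:
drive_tool(targets=[[[0.19, -0.43, 0, 0, 85], [0.19, -0.43, 0, 0, 85], [0.19, -0.43, 0, 0, 85], [0.19, -0.43, 0, 0, 85], [0.19, -0.43, 0, 0, 85], [0.19, -0.43, 0, 0, 85], [0.19, -0.43, 0, 0, 85], [0.19, -0.43, 0, 0, 85]]])

```text
t: 2.1
eef_pos: [522.4, 135.9, 210.6]
tool_rot: [3.101, 0.504, -0.001]
wrist_force: [1.2, -0.8, -0.1]
width: 0.992
finger_force: 0.0
```

Request:
drive_tool(targets=[[[0.19, -0.43, 0, 0, 85], [0.19, -0.43, 0, 0, 85], [0.19, -0.43, 0, 0, 85], [0, 0, 0, 0, 85], [0, 0, 0, 0, 85]]])

```text
t: 2.52
eef_pos: [532.8, 247.9, 210.1]
tool_rot: [3.1, 0.51, -0.002]
wrist_force: [-0.5, -0.1, -0.5]
width: 0.995
finger_force: 0.0
```

Request:
drive_tool(targets=[[[0.13, -0.25, 0, 0, 85], [0.13, -0.25, 0, 0, 85], [0, 0, 0.4, 0, 85], [0, 0, 0.4, 0, 85], [0, 0, 0.4, 0, 85], [0, 0, 0.4, 0, 85], [0, 0, 0.15, 0, 85], [0, 0, 0, 0, 85]]])

```text
t: 3.18
eef_pos: [537.6, 288.5, 66.5]
tool_rot: [3.099, 0.501, -0.014]
wrist_force: [-0.9, -0.4, -0.2]
width: 0.994
finger_force: 0.0
```

Request:
drive_tool(targets=[[[0, 0, 0, 0, 10], [0, 0, 0, 0, 10], [0, 0, 0, 0, 10], [0, 0, 0, 0, 10], [0, 0, 0, 0, 10], [0, 0, 0, 0, 10], [0, 0, 0, 0, 10], [0, 0, 0, 0, 10]]], newtons=60)

```text
t: 3.85
eef_pos: [541.2, 291.5, 72.5]
tool_rot: [-3.1, -0.505, -0.003]
wrist_force: [-1.6, 1.0, 5.6]
width: 0.136
finger_force: 58.7
```

```bash
python3 - <<'E'
from h import *
cv2.imwrite("pics/s1.png",manip.snapshot("scene")[200:380,100:520,::-1].repeat(2,0)[:, :].repeat(2,1)[:,:800])
E
```

```text
(no output)
```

View pics/s1.png

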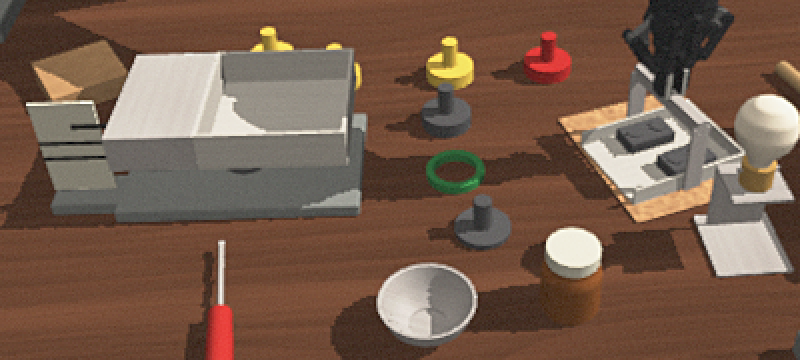

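The bar is gripped centrally (TCP z 72.5), with the blocks still on the tray floor at about (645,135) and (685,160) in the crop, and the lamp is clear. Lifting gently and turning the mouth towards the scale.

Request:
drive_tool(targets=[[[0, 0, -0.1, 0, 10], [0, 0, -0.2, 0, 10], [0, 0, -0.3, 0.01, 10], [0, 0, -0.35, 0.02, 10], [0, 0, -0.35, 0.025, 10], [0, 0, -0.25, 0.03, 10], [0, 0, -0.15, 0.025, 10], [0, 0, -0.05, 0.013, 10]]], newtons=90)

```text
t: 4.57
eef_pos: [540.4, 290.5, 211.7]
tool_rot: [3.139, -0.106, 0.0]
wrist_force: [0.8, 0.4, -6.9]
width: 0.133
finger_force: 62.7
```

Request:
drive_tool(targets=[[[0, 0, 0, 0, 10], [0, 0, 0, 0, 10], [0, 0.1, 0, 0, 10], [0, 0.2, 0, 0, 10], [-0.02, 0.3, 0, 0, 10], [-0.02, 0.3, 0, 0, 10], [-0.02, 0.3, 0, 0, 10], [0, 0.3, 0, 0, 10]]])

```text
t: 5.23
eef_pos: [526.3, 169.7, 208.8]
tool_rot: [3.139, -0.099, -0.007]
wrist_force: [0.7, 0.2, -7.8]
width: 0.133
finger_force: 62.7
```

Request:
drive_tool(targets=[[[0, 0.3, 0, 0, 10], [0, 0.3, 0, 0, 10], [0, 0.3, 0, 0, 10], [0, 0.3, 0, 0, 10], [0, 0.3, 0, 0, 10], [0, 0.3, 0, 0, 10], [0, 0.3, 0, 0, 10], [0, 0.3, 0, 0, 10]]])

```text
t: 5.9
eef_pos: [514.2, -21.6, 209.1]
tool_rot: [-3.14, 0.1, 0.005]
wrist_force: [-0.1, -0.8, -7.3]
width: 0.129
finger_force: 62.7
```

Request:
drive_tool(targets=[[[0, 0.28, 0, 0, 10], [0, 0.2, 0, 0, 10], [0, 0.08, 0, 0, 10], [0, 0, 0, 0, 10], [0, 0, 0, 0, 10], [0, 0, 0, 0, 10]]])

```text
t: 6.4
eef_pos: [512.6, -64.0, 210.3]
tool_rot: [-3.139, 0.099, 0.002]
wrist_force: [-0.1, 0.7, -7.1]
width: 0.127
finger_force: 62.7
```

```bash
python3 - <<'E'
from h import *
a=manip.snapshot("scene")[180:320,100:300,::-1];b=manip.snapshot("top")[180:320,320:520,::-1]
o=manip.get_obs();print({k:np.round(o[k],2).tolist() for k in("t","eef_pos","wrist_force","wrist_torque")})
cv2.imwrite("pics/s2.png",np.hstack([cv2.resize(i,(400,280),interpolation=2) for i in(a,b)]))
E
```

```text
{'t': 6.5, 'eef_pos': [512.84, -63.85, 210.68], 'wrist_force': [-0.46, 1.44, -7.42], 'wrist_torque': [-0.04, -0.01, 0.02]}
```

View pics/s2.png

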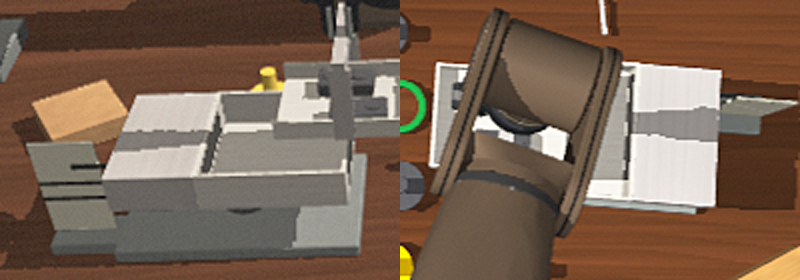

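The tray's middle is over the bin's near rim with the blocks still on it. Lowering onto the rim until the pan carries the weight.

Request:
drive_tool(targets=[[[0, 0.06, 0.05, 0, 10], [0, 0, 0.15, 0, 10], [0, 0, 0.15, 0, 10], [0, 0, 0.1, 0, 10], [0, 0, 0.1, 0, 10], [0, 0, 0.1, 0, 10], [0, 0, 0, 0, 10], [0, 0, 0, 0, 10]]])

```text
t: 7.17
eef_pos: [512.4, -69.7, 159.0]
tool_rot: [-3.14, 0.101, 0.002]
wrist_force: [-2.5, 0.2, -0.8]
width: 0.131
finger_force: 63.4
```

Request:
drive_tool(targets=[[[0, 0, 0.05, 0, 10], [0, 0, 0, 0, 14], [0, 0, 0, 0, 16], [0, 0, 0, 0, 18], [0, 0, 0, 0, 20], [0, 0, 0, 0, 22], [0, 0, 0, 0, 22]]])

```text
t: 7.75
eef_pos: [513.1, -69.8, 155.4]
tool_rot: [3.14, -0.101, 0.002]
wrist_force: [-1.0, -0.2, -0.2]
width: 0.259
finger_force: 0.1
```

```bash
python3 - <<'E'
from h import *
a=manip.snapshot("scene")[180:320,100:300,::-1];b=manip.snapshot("top")[180:320,320:520,::-1]
o=manip.get_obs();print({k:np.round(o[k],2).tolist() for k in("t","eef_pos","wrist_force","wrist_torque","width","finger_force")})
cv2.imwrite("pics/s3.png",np.hstack([cv2.resize(i,(400,280),interpolation=2) for i in(a,b)]))
E
```

```text
{'t': 7.85, 'eef_pos': [512.87, -69.77, 155.16], 'wrist_force': [-0.56, 0.62, 0.26], 'wrist_torque': [0.07, -0.03, -0.03], 'width': 0.26, 'finger_force': 0.09}
```

View pics/s3.png

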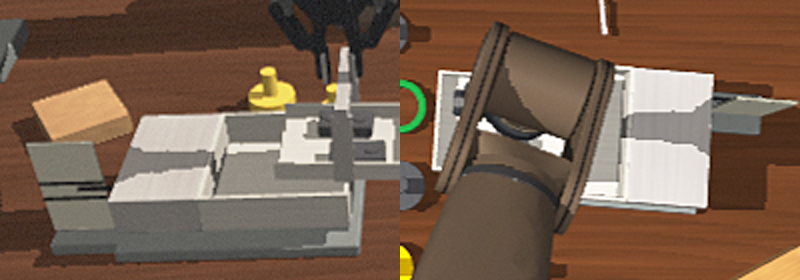

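The tray balances on the rim, with the blocks on it and the fingers loose around the bar. Pushing the bar forward to tip it.

Request:
drive_tool(targets=[[[0, 0.05, 0, 0, 28], [0, 0.1, 0, 0, 30], [0, 0.1, 0, 0, 30], [0, 0.1, 0.02, 0, 30], [0, 0.1, 0.03, 0, 30], [0, 0.1, 0.03, 0, 30], [0, 0, 0, 0, 30], [0, 0, 0, 0, 30]]])

```text
t: 8.52
eef_pos: [509.5, -114.2, 148.1]
tool_rot: [-3.139, 0.103, 0.001]
wrist_force: [-0.3, -0.1, 0.2]
width: 0.349
finger_force: 0.0
```

```bash
python3 - <<'E'
from h import *
a=manip.snapshot("scene")[180:320,100:300,::-1];b=manip.snapshot("top")[180:320,320:520,::-1]
o=manip.get_obs();print({k:np.round(o[k],2).tolist() for k in("t","eef_pos","wrist_force","wrist_torque","width","finger_force")})
cv2.imwrite("pics/s4.png",np.hstack([cv2.resize(i,(400,280),interpolation=2) for i in(a,b)]))
E
```

```text
{'t': 8.62, 'eef_pos': [509.77, -113.62, 148.42], 'wrist_force': [-0.39, 0.21, -0.28], 'wrist_torque': [0.02, -0.0, 0.02], 'width': 0.35, 'finger_force': 0.0}
```

View pics/s4.png

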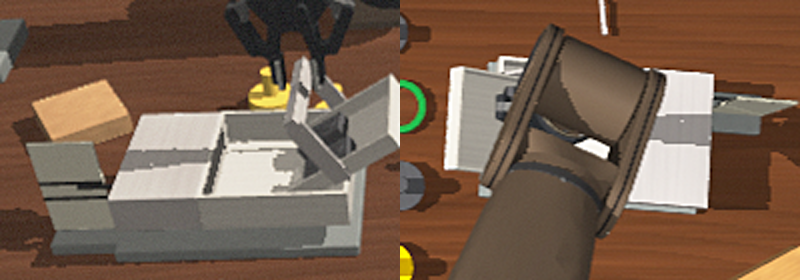

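Tipped: the tray is nose-down in the bin at about 33°, with its dark blocks near its mouth at about (325,140) in the crop. I'll let them slide and check numerically with masks.

Request:
drive_tool(targets=[[[0, 0, 0, 0, 30], [0, 0, 0, 0, 30], [0, 0, 0, 0, 30], [0, 0, 0, 0, 30]]])

```text
t: 8.95
eef_pos: [509.9, -113.4, 148.6]
tool_rot: [3.14, -0.1, 0.0]
wrist_force: [0.6, -0.4, -0.1]
width: 0.349
finger_force: 0.0
```

```bash
cat >> h.py <<'E'
def show():
    o=manip.get_obs();print({k:np.round(o[k],2).tolist() for k in("t","eef_pos","wrist_force","width","finger_force")})
def dark(im,x0,y0,x1,y1,vmax=95,amin=25):
    hsv=cv2.cvtColor(np.ascontiguousarray(im),cv2.COLOR_RGB2HSV)
    m=((hsv[...,1]<70)&(hsv[...,2]<vmax)).astype(np.uint8);w=np.zeros_like(m);w[y0:y1,x0:x1]=1
    k,l,st,c=cv2.connectedComponentsWithStats(m*w)
    for i in range(1,k):
        if st[i][4]>amin: print(st[i].tolist(),c[i].round(1).tolist())
E
python3 - <<'E'
from h import *
b=cv2.imread("pics/s4.png")[:,:400,::-1]
print("before (crop px)");dark(b,200,80,400,220,95,60)
s=manip.snapshot("scene");np.save("now.npy",s);show()
print("now");dark(cv2.resize(s[180:320,100:300],(400,280),interpolation=2),200,80,400,220,95,60)
E
```

```text
before (crop px)
[299, 82, 9, 15, 67] [302.8, 89.8]
[312, 112, 36, 46, 910] [333.5, 134.2]
[204, 132, 22, 62, 389] [214.7, 163.5]
[350, 139, 6, 13, 64] [352.1, 145.2]
[297, 147, 24, 31, 271] [308.1, 163.8]
{'t': 9.0, 'eef_pos': [509.89, -113.42, 148.62], 'wrist_force': [0.8, 0.48, -0.8], 'width': 0.35, 'finger_force': 0.0}
now
[299, 84, 7, 14, 64] [302.2, 91.0]
[204, 132, 22, 62, 375] [214.8, 164.4]
[264, 139, 47, 54, 1556] [288.2, 167.2]
```

Request:
drive_tool(targets=[[[0, 0, 0, 0, 30], [0, 0, 0, 0, 30], [0, 0, 0, 0, 30], [0, 0, 0, 0, 30]]])

```text
t: 9.33
eef_pos: [509.8, -113.6, 148.5]
tool_rot: [3.14, -0.101, 0.0]
wrist_force: [0.3, 0.2, -0.0]
width: 0.35
finger_force: 0.0
```

```bash
python3 - <<'E'
from h import *
s=manip.snapshot("scene");t=manip.snapshot("top");show()
dark(cv2.resize(s[180:320,100:300],(400,280),interpolation=2),200,80,400,220,95,60)
cv2.imwrite("pics/s5.png",np.hstack([cv2.resize(i[:,:,::-1],(400,500),interpolation=2) for i in(s[210:310,195:275],t[200:300,355:435])]))
E
```

```text
{'t': 9.43, 'eef_pos': [509.84, -113.64, 148.53], 'wrist_force': [-0.11, 0.43, 0.48], 'width': 0.35, 'finger_force': 0.0}
[204, 132, 22, 63, 363] [214.8, 165.4]
[265, 139, 46, 54, 1556] [288.2, 167.9]
```

View pics/s5.png

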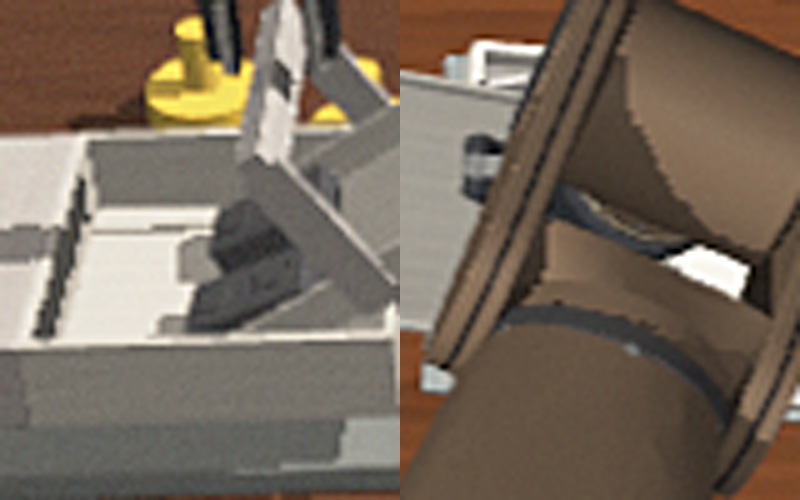

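Picture: both blocks have their fronts on the bin floor, at (215,240) and (195,310), but their rears still lie on the tray's mouth, so they bridge. I'll rock the tray back level, grip it, shift it back so it can tip more steeply, and tip again.

Request:
drive_tool(targets=[[[0, -0.1, 0, 0, 30], [0, -0.15, -0.02, 0, 30], [0, -0.15, -0.03, 0, 28], [0, -0.15, -0.03, 0, 25], [0, -0.05, 0, 0, 20], [0, 0, 0, 0, 10], [0, 0, 0, 0, 10], [0, 0, 0, 0, 10]]], newtons=60)

```text
t: 10.1
eef_pos: [512.9, -65.7, 154.9]
tool_rot: [3.14, -0.1, -0.0]
wrist_force: [-0.1, 0.4, -0.1]
width: 0.115
finger_force: 0.0
```

```bash
python3 - <<'E'
from h import *
s=manip.snapshot("scene");show()
dark(cv2.resize(s[180:320,100:300],(400,280),interpolation=2),200,80,400,220,95,60)
E
```

```text
{'t': 10.15, 'eef_pos': [512.9, -65.92, 154.87], 'wrist_force': [0.15, 0.44, 0.6], 'width': 0.12, 'finger_force': 0.0}
[299, 84, 11, 19, 102] [303.5, 94.2]
[204, 132, 22, 63, 422] [214.9, 166.9]
[265, 139, 48, 54, 1577] [288.4, 167.7]
```

The fingers closed empty: they slid over the tilted bar without moving the tray. I'll measure the bar's true height by casting rays onto the vertical plane of its ends.

```bash
python3 - <<'E'
from h import *
for p,x in(((243,242),572),((247.4,241),572),((249.5,211),448),((255,210),448),((245,246.5),572)):
    o,d=ray("scene",p);print(p,(o+d*(x-o[0])/d[0]).round(1))
for z in (145,155,165): print(z,proj("scene",[572,-116,z]),proj("scene",[448,-108,z]))
E
```

```text
(243, 242) [ 572.  -124.6  160.7]
(247.4, 241) [ 572.  -115.3  162.5]
(249.5, 211) [ 448.  -115.7  158.8]
(255, 210) [ 448.  -103.1  160.6]
(245, 246.5) [ 572.  -121.8  149. ]
145 [248.  247.9] [253.5 215.9]
155 [247.5 244. ] [253.1 212.2]
165 [246.9 240. ] [252.6 208.5]
```

```bash
python3 - <<'E'
from h import *
s=manip.snapshot("scene")
cv2.imwrite("pics/s6.png",cv2.resize(s[190:310,180:300,::-1],(600,600),interpolation=2))
E
```

```text
(no output)
```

View pics/s6.png

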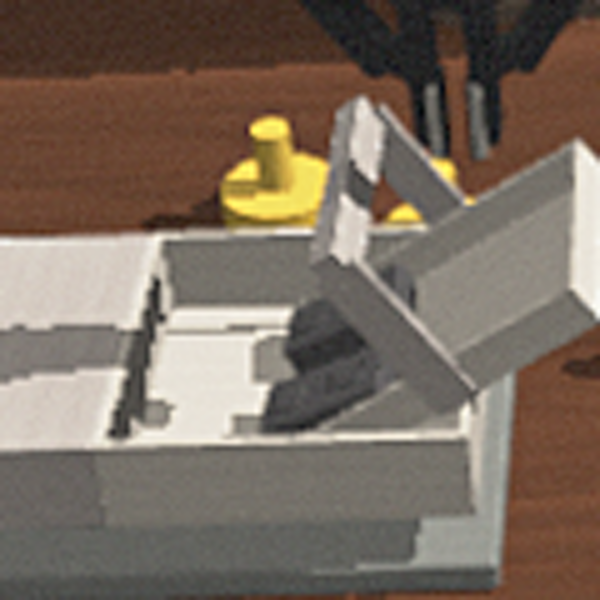

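The picture shows the tray tipped about 35° with the bar's top near z 163 and y -117. The blocks' fronts overhang the lip, and the shut fingers are behind and above the bar. I need to reach deeper: go up, over, and down to TCP z 128, then close softly while pulling back.

Request:
drive_tool(targets=[[[0, 0, -0.4, 0, 20], [0, 0.3, 0, 0, 45], [0, 0.3, 0, 0, 45], [0, 0, 0, 0, 45], [0, 0, 0.25, 0, 45], [0, 0, 0.3, 0, 45], [0, 0, 0.15, 0, 45], [0, 0, 0, 0, 45]]], newtons=20)

```text
t: 10.87
eef_pos: [507.2, -112.5, 127.0]
tool_rot: [-3.137, 0.101, 0.011]
wrist_force: [0.1, 0.6, -0.8]
width: 0.526
finger_force: 0.0
```

Request:
drive_tool(targets=[[[0, 0, 0, 0, 30], [0, 0, 0, 0, 22], [0, 0, 0, 0, 20], [0, 0, 0, 0, 20]]])

```text
t: 11.2
eef_pos: [510.6, -114.0, 132.4]
tool_rot: [3.139, -0.1, 0.003]
wrist_force: [-0.8, -0.3, -0.1]
width: 0.232
finger_force: 7.9
```

Request:
drive_tool(targets=[[[0, -0.06, -0.03, 0, 20], [0, -0.1, -0.05, 0, 18], [0, -0.1, -0.05, 0, 16], [0, -0.1, -0.05, 0, 14], [0, -0.1, -0.04, 0, 12], [0, -0.1, -0.03, 0, 10], [0, 0, 0, 0, 10], [0, 0, 0, 0, 10]]], newtons=30)

```text
t: 11.87
eef_pos: [512.9, -67.4, 150.9]
tool_rot: [-3.138, 0.1, -0.001]
wrist_force: [2.1, -1.1, -0.3]
width: 0.151
finger_force: 30.2
```

```bash
python3 - <<'E'
from h import *
s=manip.snapshot("scene");show()
dark(s,200,215,300,300,95,12)
E
```

```text
{'t': 11.92, 'eef_pos': [512.91, -67.66, 150.75], 'wrist_force': [2.58, -1.0, -0.34], 'width': 0.15, 'finger_force': 30.38}
[262, 215, 3, 6, 16] [263.0, 217.4]
[266, 215, 3, 8, 14] [266.8, 217.6]
[273, 215, 4, 9, 13] [274.5, 219.0]
[276, 215, 4, 6, 18] [277.8, 217.4]
[235, 237, 28, 14, 248] [246.1, 244.8]
[249, 239, 11, 5, 25] [253.9, 240.9]
[231, 252, 29, 15, 225] [241.4, 258.6]
[205, 258, 6, 19, 40] [207.2, 266.0]
[260, 294, 13, 6, 20] [264.5, 295.4]
```

Request:
drive_tool(targets=[[[0, 0, -0.05, 0, 10], [0, 0, -0.15, 0, 10], [0, 0, -0.15, 0, 10], [0, 0, -0.15, 0, 10], [0, 0, -0.1, 0, 10], [0, 0, 0, 0, 10], [0, 0, 0, 0, 10], [0, 0, 0, 0, 10]]], newtons=80)

```text
t: 12.58
eef_pos: [511.9, -68.7, 198.1]
tool_rot: [-3.139, 0.101, 0.003]
wrist_force: [0.3, 0.4, -7.0]
width: 0.134
finger_force: 71.5
```

```bash
python3 - <<'E'
from h import *
s=manip.snapshot("scene");show();print(np.round(manip.get_obs()["wrist_torque"],2))
dark(s,200,215,300,300,95,12)
E
```

```text
{'t': 12.63, 'eef_pos': [511.85, -68.66, 197.81], 'wrist_force': [-0.39, -0.78, -6.65], 'width': 0.13, 'finger_force': 71.52}
[ 0.31  0.07 -0.03]
[227, 220, 34, 30, 462] [240.4, 233.5]
[247, 222, 10, 4, 20] [251.4, 223.3]
[201, 237, 10, 29, 111] [206.0, 252.8]
[243, 236, 10, 5, 20] [247.6, 238.6]
[274, 253, 3, 14, 25] [274.5, 258.8]
[213, 284, 18, 4, 50] [221.6, 285.0]
[244, 284, 6, 5, 13] [247.1, 285.8]
```

Both blocks are still on the tray: about 7 N of weight, with the load 44 mm ahead of the bar, so they are right at the lip. I'll shift back 33 mm and set the tray on the rim again. It will then tip on its own, and much more steeply.

Request:
drive_tool(targets=[[[0, -0.08, 0, 0, 10], [0, -0.15, 0, 0, 10], [0, -0.12, 0.05, 0, 10], [0, -0.06, 0.1, 0, 10], [0, 0, 0.15, 0, 10], [0, 0, 0.15, 0, 10], [0, 0, 0.12, 0, 10], [0, 0, 0, 0, 10]]])

```text
t: 13.3
eef_pos: [514.5, -35.8, 151.4]
tool_rot: [-3.139, 0.101, 0.002]
wrist_force: [-0.3, 2.7, -0.0]
width: 0.135
finger_force: 72.6
```

Request:
drive_tool(targets=[[[0, 0, 0.03, 0, 10], [0, 0, 0, 0, 10], [0, 0, 0, 0, 10]]])

```text
t: 13.55
eef_pos: [514.9, -36.3, 151.6]
tool_rot: [-3.14, 0.101, 0.0]
wrist_force: [-1.7, 3.3, -0.2]
width: 0.138
finger_force: 72.6
```

Request:
drive_tool(targets=[[[0, 0, 0, 0, 45], [0, 0.1, 0.05, 0, 45], [0, 0.2, 0.1, 0, 45], [0, 0.2, 0, 0, 45], [0, 0.2, 0, 0, 45], [0, 0.2, 0, 0, 45], [0, 0.1, 0, 0, 45], [0, 0, 0, 0, 45]]])

```text
t: 14.22
eef_pos: [509.9, -118.5, 139.3]
tool_rot: [3.138, -0.104, 0.002]
wrist_force: [0.2, -0.1, -0.4]
width: 0.529
finger_force: 0.0
```

```bash
python3 - <<'E'
from h import *
s=manip.snapshot("scene");show();np.save("s7.npy",s)
dark(s,200,215,300,300,95,12)
E
```

```text
{'t': 14.27, 'eef_pos': [509.8, -117.32, 139.16], 'wrist_force': [-0.11, 0.93, -0.2], 'width': 0.53, 'finger_force': 0.0}
[230, 215, 4, 10, 20] [231.5, 218.8]
[234, 215, 3, 13, 23] [235.3, 220.2]
[256, 215, 4, 13, 20] [257.7, 220.0]
[260, 215, 6, 10, 43] [262.0, 218.9]
[261, 240, 11, 9, 61] [267.4, 243.8]
[202, 244, 10, 33, 80] [206.6, 261.5]
[245, 252, 23, 24, 340] [254.6, 263.7]
```

Request:
drive_tool(targets=[[[0, 0.1, 0, 0, 45], [0, 0, 0, 0, 45], [0, 0, 0, 0, 45], [0, 0, 0, 0, 45]]])

```text
t: 14.6
eef_pos: [509.3, -123.8, 139.1]
tool_rot: [3.14, -0.1, 0.001]
wrist_force: [-1.3, -0.8, 0.2]
width: 0.525
finger_force: 0.4
```

```bash
python3 - <<'E'
from h import *
s=manip.snapshot("scene");show()
dark(s,200,215,300,300,95,12)
for y in(-75,-110,-145): print(y,[proj("scene",[x,y,z]).tolist() for x,z in((480,45),(540,45),(480,65),(540,65),(590,84))])
g=cv2.cvtColor(cv2.resize(s[215:290,200:290],(45,38),interpolation=cv2.INTER_AREA),cv2.COLOR_RGB2GRAY)//26
print("\n".join("".join(map(str,r)) for r in g))
E
```

```text
{'t': 14.65, 'eef_pos': [509.22, -123.7, 138.97], 'wrist_force': [0.71, -0.41, 0.19], 'width': 0.52, 'finger_force': 0.61}
[227, 215, 5, 10, 20] [228.9, 218.8]
[232, 215, 4, 14, 25] [233.2, 222.4]
[255, 215, 5, 13, 39] [256.6, 221.1]
[236, 227, 6, 26, 32] [238.3, 239.8]
[202, 245, 11, 32, 139] [207.9, 262.8]
[250, 247, 11, 6, 43] [256.1, 250.3]
[244, 266, 19, 11, 168] [253.3, 270.9]
-75 [[271.6, 258.1], [271.7, 274.1], [270.9, 251.3], [270.9, 267.1], [270.2, 274.6]]
-110 [[256.8, 259.1], [256.2, 275.2], [255.9, 252.3], [255.2, 268.2], [253.7, 275.8]]
-145 [[241.8, 260.2], [240.6, 276.3], [240.8, 253.3], [239.5, 269.3], [237.2, 276.9]]
222322222222321315833333333231588889743333333
333333333333321313632333333231788888743333333
333333333333321321743222233231888888742333333
333332333333321321688654444332888888752332333
333333333333363230555444444433888897752333333
232222323333475331665333333335988897762333333
223333322332555542443333333335777777762333333
332222222221677764443434333333444447774333333
333333333221378854444666333334444447777523333
3323221221112345444446762232464444477788333
[... 590 characters left out ...]
4787665222
445233555555555433333333333333333334787665223
787233555555555555555555523455544444787664333
886234555555555555555555544555444444787664333
884325555555555555555552222222244444887664333
883335555555555555555542222222244444877664333
862335555555555555555532222222244444877664333
943245555555555555555532222222234444876663333
833255555555555555555522222222234444876663333
843356666666666777677755666677778887776663333
877776777666666666555555555444444444476663333
444444444444444444444444444444444444476663333
444444444444444444444444444444444444476653333
444444444444444444444444444444444444476653333
444444444444444444444444444444444444466653333
444444444444444444444444444444444444466643333
```

The tray has gone much steeper, nearly standing on its nose, and the blocks appear to be on the bin floor. I'll locate the bar by casting rays onto its end planes.

```bash
python3 - <<'E'
from h import *
for p,x in(((228,256),572),((228,262),572),((237,225),450),((237,237),450),((270,256),572),((270,263),572),((275,217),572),((275,235),572)):
    o,d=ray("scene",p);print(p,(o+d*(x-o[0])/d[0]).round(1))
s=manip.snapshot("scene")[220:276,222:282]
g=cv2.cvtColor(s,cv2.COLOR_RGB2GRAY)//26
print("\n".join("".join(map(str,r)) for r in g))
E
```

```text
(228, 256) [ 572.  -159.8  127.5]
(228, 262) [ 572.  -161.9  111.8]
(237, 225) [ 450.  -148.   124.6]
(237, 237) [ 450.  -152.2   91.2]
(270, 256) [572.  -72.4 120.1]
(270, 263) [572.  -74.  101.4]
(275, 217) [572.  -54.2 216.5]
(275, 235) [572.  -57.7 173. ]
333332112331026764542222222222322234207988888888877763232333
333332102332026778876533333333333234208988888888987763232322
333332102342015788889865555555555334228988888888987764223333
332236401342015666666666677767777434228988888889877764233333
322469710343115644433333333333333233248988888899877764233333
223688732343117767753333333333334233268888888899877774222333
324555554443124444433444333333334223279988888899877775233333
324555555433134444333333333333333333389989999889877775233333
224555555654344444334433334343433433468888898777777775233333
114676666885444445344333333444334333334333333334677775333333
114898888874444444344434343333433333344444444444677777643333
112478888874444444345555553333333333344444444444677778875322
212346888854444444256777863233333323664444444443677778888522
12234334554444444325677775233232222487444444444
[... 1875 characters left out ...]
45555555544444444436987776666
555555555555555555555555555545555555555544444444436887776666
555555555555555555555555544444433333333344444444447887766666
555555555555555555555554212222222222222244444444437987776666
555555555555555555555554222222222222222244444444437987766666
555555555555555555555553222222222222222244444444447987776666
555555555555555555555553222222222222222234444444437987766666
555555555555555555555553222222222222222234444444437987765666
555555555555555555555542222222222222222234444444438977765666
555555555555555555555542222222222222222234444444448977766666
555555555555555555555532222222222222222224444444448877766665
555555555555555555555422221211222211111123433334348877765665
```

Request:
drive_tool(targets=[[[0, 0, -0.4, 0, 45], [0, 0, -0.35, 0, 60], [0, 0.2, 0, 0, 60], [0, 0.15, 0, 0, 60], [0, 0, 0.3, 0, 60], [0, 0, 0.4, 0, 60], [0, 0, 0.35, 0, 60], [0, 0, 0, 0, 60]]], newtons=20)

```text
t: 15.37
eef_pos: [505.5, -152.4, 110.6]
tool_rot: [3.14, -0.1, -0.008]
wrist_force: [-0.1, -4.0, 2.9]
width: 0.707
finger_force: 2.7
```

Request:
drive_tool(targets=[[[0, 0, 0.12, 0, 60], [0, 0, 0, 0, 40], [0, 0, 0, 0, 28], [0, 0, 0, 0, 28], [0, 0, 0, 0, 28]]])

```text
t: 15.78
eef_pos: [511.1, -165.1, 116.0]
tool_rot: [3.111, -0.093, 0.013]
wrist_force: [-12.6, -24.9, 26.3]
width: 0.331
finger_force: 18.2
```

Request:
drive_tool(targets=[[[0, 0.05, -0.15, 0, 40], [0, 0, -0.1, 0, 45], [0, 0, 0, 0, 45], [0, 0, 0, 0, 45]]])

```text
t: 16.12
eef_pos: [507.8, -156.5, 126.5]
tool_rot: [3.138, -0.1, 0.004]
wrist_force: [0.3, -4.8, 3.4]
width: 0.528
finger_force: 2.5
```

```bash
python3 - <<'E'
from h import *
show()
s=manip.snapshot("scene")
g=cv2.cvtColor(s[196:280:2,200:290],cv2.COLOR_RGB2GRAY)//26
print("\n".join("".join(map(str,r)) for r in g))
E
```

```text
{'t': 16.12, 'eef_pos': [507.82, -156.53, 126.49], 'wrist_force': [0.26, -4.76, 3.41], 'width': 0.53, 'finger_force': 2.51}
222211211111101111111111111111111121111111122212222111111111122121112212222111221212222222
222212221111111111111111111111111111111111212222222111111122222222222222222222222222222222
111111222221111111111111111111101111111112222222221111111222222222222222222222222221221223
111011222222221111111111111111111111021111222222221111112222221222222222222222222122333333
111011112222210111111111011111111111112110012222111110122222222222221222222222333333333333
111111111222111110011112222222112111111211111122210111112112211222223333333333333322332333
111111111122111111112112111121111111111111111111111111133333333333333333333333323333333333
111111111111011110222333333333333332101101011111111111233333333333333333233333333333333333
211111111111111111232333323223322222321011111111111111233333333233333233333333333333333323
211111111111111110233333332345999888851111111011111012333333333333333333333333233333333333
322101111111111111112332234548998998873211111111222233333333333333
[... 2145 characters left out ...]
333345555444444433333589999888889989999997334348877666663333333
455455333332455555555544444333355555555443333343334799998989998899997334379877666653333333
454554333333555555555444443333455555433333334334433333689998888999997343378877666753333333
454543323324555555555444543333555443333343333333344444444699998998996333389777666643333233
545532333235555555555444433334543333334333333334444444444436999888996333488777666643333332
445433333245555555554444433444343333334333343222244444444444447999963343588776666543333333
455323332355555555554444344444334334433334553222222344444444444369973333798776666533333333
997423332555555555544444433333333333334555542222222222344444444443443333798776666533333333
```

Request:
drive_tool(targets=[[[0, -0.06, 0, 0, 45], [0, -0.08, 0, 0, 45], [0, -0.08, 0, 0, 45], [0, 0, 0, 0, 45]]])

```text
t: 16.5
eef_pos: [509.5, -140.1, 127.7]
tool_rot: [3.134, -0.096, 0.004]
wrist_force: [-2.5, -8.7, 10.5]
width: 0.529
finger_force: 6.8
```

```bash
python3 - <<'E'
from h import *
show()
s=manip.snapshot("scene")
g=cv2.cvtColor(s[200:280:2,190:290],cv2.COLOR_RGB2GRAY)//26
print("\n".join("".join(map(str,r)) for r in g))
t=manip.snapshot("top")
g=cv2.cvtColor(t[195:290:2,345:445],cv2.COLOR_RGB2GRAY)//26
print("\n".join("".join(map(str,r)) for r in g))
E
```

```text
{'t': 16.5, 'eef_pos': [509.48, -140.06, 127.7], 'wrist_force': [-2.45, -8.72, 10.53], 'width': 0.53, 'finger_force': 6.78}
2212121222211111111111112222222111111111111111111111111111112222222211111112222222222222222221222233
2222122222222111111101111222222211111111111111111111111121111222222211111122222222222122222223333333
2222122222222221111111111122221111111111111111111111111111110122112211111112212112222333333333333333
2222212222222221111111111122221111111121222222222222111111101012222111111233333333333333333232223333
2122121122112121111111011011121011102222222222333333211111111111111111101233333333332333333333333333
1111222222222222211111111111111111112333233333333333322111111111111111112333333333333333333333333333
3333333233333333332111111011111111112323222222233323333211111111111111112333333323333333233333333333
3322232322322332333210111111111111111232468897679952233321111111111111123332333333333233233333333333
2332232323222223223321112221111111110122887665688898322332011111123333332323333333333333333333333333
2322332222332323333333333333321112210122566665499888962222332110233
[... 7211 characters left out ...]
3322222257777776666665665322233333333333333333333333333333322222222222222222211122103444422343
3333223333333222222333333333333223333333333333333333333333333333332222222222222222221111034444224435
2222222222222222223233233323222233333333333333333333333333333333332222222222222222221111135442244469
2222222222222222222333232322223333333333333333333333333332333333333322222222222222222111223422444466
3333333333333333333333333332233333333333333333333333333333333323333222222222222222222112222134443233
3333333333333333333333333222333333333333333333333333333333333332333232222222222222221222220122332333
3333333333333333333333332233333333333333333333333333333333233323323222222222222222222222202222233333
```

Request:
drive_tool(targets=[[[0, 0.08, -0.1, 0, 50], [0, 0.08, -0.15, 0, 55], [0, 0, -0.2, 0, 55]]])

```text
t: 16.85
eef_pos: [505.5, -149.8, 159.2]
tool_rot: [-3.135, 0.101, 0.009]
wrist_force: [0.7, -0.3, 0.9]
width: 0.648
finger_force: 0.0
```

Request:
drive_tool(targets=[[[0, 0, -0.25, 0, 55], [0, 0, -0.3, 0, 55], [0, 0, -0.3, 0, 55], [0, 0, -0.1, 0, 55], [0, 0, 0, 0, 55]]])

```text
t: 17.27
eef_pos: [508.3, -150.9, 239.4]
tool_rot: [-3.14, 0.1, -0.005]
wrist_force: [-0.7, 0.8, 0.1]
width: 0.646
finger_force: 0.0
```

Clear of the tray. I'll move the arm aside towards +x,-y so that both cameras see the bin.

Request:
drive_tool(targets=[[[0, 0.5, -0.1, 0, 55], [0, 0.5, 0, 0, 55], [0, 0.5, 0, 0, 55], [0, 0.5, 0, 0, 55], [0, 0.5, 0, 0, 55], [0, 0.5, 0, 0, 55], [0, 0, 0, 0, 55]]])

```text
t: 17.85
eef_pos: [489.8, -395.6, 241.4]
tool_rot: [-3.138, 0.109, 0.006]
wrist_force: [0.1, 0.6, -0.4]
width: 0.644
finger_force: 0.0
```

```bash
python3 - <<'E'
from h import *
show()
for n,(x0,y0,x1,y1) in(("scene",(205,205,290,282)),("top",(358,198,450,290))):
    s=manip.snapshot(n);np.save(n+"8.npy",s)
    g=cv2.cvtColor(s,cv2.COLOR_RGB2GRAY)[y0:y1:2,x0:x1]//26
    print(n);print("\n".join("".join(map(str,r)) for r in g))
E
```

```text
{'t': 17.85, 'eef_pos': [489.79, -395.64, 241.44], 'wrist_force': [0.05, 0.64, -0.36], 'width': 0.64, 'finger_force': 0.0}
scene
1122222222222212222212222221222222221212221121121222212222211221211222221222112323232
2221221211222221121222111121211122211112112111121121221122121212111221111222333333333
1221111222211112212212211212111212221122212111222212122121211221211122233333332233333
2111111111111111111237995211111111112111112122211112112122121122233323333333233323223
1121111221111211123558999985455321122221112121122111121222233333332223333323323333333
2111121111222211345479988899998861111111111122222233333333322333233332233233333223333
2111221121111214554489888888899863121222232233222223333322332323233333232333323333323
1111211111122224554899888888888898632222332333233323332223322222233223232223333332232
2233333333333245545998888888888889998553222232232322222222223454332333233322232222323
2323332332333345547998888888888888889999842222222222322332688888862222322223332333333
2222222222222455469988888888888888888889985332222332333222478888763232332223322233233
2223223223224554489988888
[... 5964 characters left out ...]
9999999999999999999999999998778999888888888888888
25777666665555555566678899999999999999999988887766666899999999999999998778999888888888888888
23333445667777777777777776776666665555555556667889999999999999999998886667999888888888888888
33333322332222233333333333333345566677767777777666666666666555555555666788878999999999999999
22222222222222222322223332333332222222222233333333332334556677776776667676666666665555543444
32333323333333333333333333333333333333333333333333333333333222333333333333333334455666777777
33333333333333333333333333333333333333333333333333333333333333333333333333333333333333333333
33333333333333333333333333333333333333332333333333333333333333333333333333333333333333333333
```

Reading: the tray has toppled over its nose. It now lies inverted in the bin, underside up (bright quadrilateral, top view x 374–420, y 220–268), sloping up towards -y. I'll triangulate its rear ridge and lip edge.

```bash
python3 - <<'E'
from h import *
for n in("scene","top"):
    s=np.load(n+"8.npy");g=cv2.cvtColor(s,cv2.COLOR_RGB2GRAY)
    m=(g>195).astype(np.uint8)
    r=np.zeros_like(m);x0,y0,x1,y1=(215,205,275,278) if n=="scene" else (370,216,424,272);r[y0:y1,x0:x1]=1
    m=cv2.morphologyEx(m*r,cv2.MORPH_OPEN,np.ones((5,5)))
    c=max(cv2.findContours(m,0,1)[0],key=cv2.contourArea)
    h=cv2.convexHull(c);e=3.
    print(n,cv2.contourArea(c),cv2.approxPolyDP(h,e,True)[:,0].tolist())
print("ridge",tri((420,244),(222.5,226)),"lip",tri((374.5,244),(267.5,257)),"walltop?",plane("top",(429,244),138),plane("top",(420,244),155))
E
```

```text
scene 1492.5 [[226, 213], [236, 214], [268, 242], [266, 270], [220, 240]]
top 2283.0 [[420, 217], [417, 268], [373, 267], [376, 220], [389, 216]]
ridge (array([ 502.6, -173.9,  158.6]), array([1.6, 1.6])) lip (array([510.2, -83. ,  71.8]), array([0.8, 0.8])) walltop? [ 505.05233272 -199.9963541   138.        ] [ 503.02507321 -176.27470635  155.        ]
```

The ridge is at about (503,-174,159), the lip edge is down by the near wall, and the tilt is about 136°. Plan: straddle the rear wall with the fingers from above, sweep +y and up to bring it vertical, then pinch the 25 mm rear wall.

Request:
drive_tool(targets=[[[0.04, -0.4, 0, 0, 70], [0, -0.45, 0, 0, 70], [0, -0.45, 0, 0, 70], [0, -0.45, 0, 0, 70], [0, -0.45, 0, 0, 70], [0, -0.4, 0, 0, 70], [0, -0.2, 0, 0, 70], [0, 0, 0, 0, 70]]], newtons=20)

```text
t: 18.62
eef_pos: [508.8, -161.8, 244.0]
tool_rot: [-3.137, 0.091, 0.003]
wrist_force: [0.5, 0.4, -0.3]
width: 0.82
finger_force: 0.0
```

Request:
drive_tool(targets=[[[0, 0, 0, 0, 70], [0, 0, 0.3, 0, 70], [0, 0, 0.4, 0, 70], [0, 0, 0.4, 0, 70], [0, 0, 0.3, 0, 70], [0, 0, 0.1, 0, 70], [0, 0, 0, 0, 70], [0, 0, 0, 0, 70]]])

```text
t: 19.28
eef_pos: [509.8, -167.9, 125.7]
tool_rot: [3.14, -0.102, 0.0]
wrist_force: [1.1, 0.0, 0.1]
width: 0.821
finger_force: 0.0
```

Request:
drive_tool(targets=[[[0, 0, 0.09, 0, 70], [0, -0.1, 0, 0, 70], [0, -0.1, 0, 0, 70], [0, -0.1, -0.08, 0, 70], [0, -0.1, -0.12, 0, 70], [0, -0.1, -0.08, 0, 70], [0, 0, 0, 0, 70]]])

```text
t: 19.87
eef_pos: [513.5, -126.2, 143.3]
tool_rot: [3.139, -0.098, 0.006]
wrist_force: [-0.4, -0.6, -0.2]
width: 0.817
finger_force: 0.4
```

```bash
python3 - <<'E'
from h import *
show()
s=manip.snapshot("scene")
g=cv2.cvtColor(s[195:280:2,200:290],cv2.COLOR_RGB2GRAY)//26
print("\n".join("".join(map(str,r)) for r in g))
E
```

```text
{'t': 19.87, 'eef_pos': [513.51, -126.16, 143.33], 'wrist_force': [-0.4, -0.6, -0.18], 'width': 0.82, 'finger_force': 0.41}
121211111111011121121121111111111111111111111111111111111111121121111111122211212221122111
222222111111111121222111111111111110111111111111111111111111112222111101111222222222222222
222122211111111122221111111111222111111221121112221111111111111221111111112222222222222223
212222211111111111111111111112222222211112222222222111111111111121211111122222212222333333
222222211111111111111111111222222222346862122222222222111101111111111111122222333333333333
222222221111111111111101112222112446668998411222222222221111111111111111123333333333333233
222221111111111111111111111222267666668888973233333333333221011111122222233233333333333333
222223333332233222111111111332466666678888898533333333333322211111333333333333333333333333
333333333332333333210234200222566666589888888984222333223313431111233333333333333333333333
333232333232322333320234210224666666898888888888533333333322342111233333333333333333332333
222232223232222322321034310126666666789888888888995223333322343111
[... 2236 characters left out ...]
444333333343333333333334444444444589888896333588776655653333333
455422332355555555444445444333433333333333343222222344444444435898896332688776656653233333
454332233455555554444443333433343333333445642222222234444444444379962332898776666653233333
553233323555555555434343333334333334455555542222222222344444444444863334898776566642333333
974233324555555554333333433333344555555555532222222222223444444443433334887776666643233333
885222235555555554333333333445555555555566533333344444444566666666777668987776666543333333
887666778888777888888889999999998889898777777777666666665555554543333333357766566533333333
333343333343444434443444443444444444444444444444444444444444444444444444457766666532333333
```

The tray is rotating up as planned with negligible force. Continuing to near vertical.

Request:
drive_tool(targets=[[[0, -0.1, -0.09, 0, 70], [0, -0.1, -0.07, 0, 70], [0, -0.1, -0.06, 0, 70], [0, -0.1, -0.05, 0, 70], [0, -0.1, -0.03, 0, 70], [0, -0.1, -0.02, 0, 70], [0, -0.1, 0, 0, 70], [0, 0, 0, 0, 70]]])

```text
t: 20.58
eef_pos: [515.6, -69.9, 166.0]
tool_rot: [-3.139, 0.098, 0.001]
wrist_force: [0.4, 0.1, 0.2]
width: 0.82
finger_force: 0.0
```

Request:
drive_tool(targets=[[[0, -0.08, 0.05, 0, 60], [0, 0, 0, 0, 45], [0, 0, 0, 0, 30], [0, 0, 0, 0, 20], [0, 0, 0, 0, 15], [0, 0, 0, 0, 15]]])

```text
t: 21.08
eef_pos: [516.2, -65.4, 162.1]
tool_rot: [3.14, -0.101, -0.0]
wrist_force: [-0.1, -0.6, 0.4]
width: 0.172
finger_force: 0.0
```

```bash
python3 - <<'E'
from h import *
show()
s=manip.snapshot("scene")
g=cv2.cvtColor(s[185:300:2,200:300],cv2.COLOR_RGB2GRAY)//26
print("\n".join("".join(map(str,r)) for r in g))
t=manip.snapshot("top")
g=cv2.cvtColor(t[195:285:2,340:440],cv2.COLOR_RGB2GRAY)//26
print("\n".join("".join(map(str,r)) for r in g))
E
```

```text
{'t': 21.08, 'eef_pos': [516.17, -65.43, 162.11], 'wrist_force': [-0.09, -0.62, 0.44], 'width': 0.17, 'finger_force': 0.0}
2121212122211122222222222222221222222111111122221112121111011110111111111111111111222222111111111122
1222122121222212121222122211111222211111101111111111111211111111111111111111111122222222111111111222
1222111222211121222122222122222221111212111111111111111221111111111111111111111122222211111111112222
1122221121211122111121111111122121111111111111011111111111111111012222222111111122221111111111112112
2121121121111222212111122112122111212112111211111111111111111111111112221111111122211111111111122222
1212221221111211221211221221112221222222122221111111111111111111011121121101111111111111110123333333
2222122212222222111211221212211122221211111111111111011111111111111222222211111111111111111333333333
2221221212212122221211222222212221222222222122222111111111111111102222222210111111111111023333333333
2212222221122222222212222222222222222221212112122211011101111111111122223321111111111111233333333333
22211222122222222222222222222222222333333333333333332223322111111112
[... 8725 characters left out ...]
3333333333333333333333333333333333322222111111222222222444432344334454456666666666458875455555
1333333333333333333333333333333333333333322222221111112222113544313443354334445666565589977899999888
1223333333333333333333333333333333333333223222222221111121124444234436999999999999999999877899988888
2333333333333333333333333333333333333333322222222222111111244443244469999888777766899999877899988888
3333333333333333333333333333333333333333322222222222211111354431344335555566788899999999999998999888
3333333333333333333333333333333333333333323222222222222211222213443577777777777666666665555554444443
3333333333333333333333333333333333333333222222222222222112222134443233233333333333333455666777777777
```

The tray slipped back: the fingers rose too fast and lost overlap. Repeating deeper.

Request:
drive_tool(targets=[[[0, 0, -0.4, 0, 40], [0, 0.2, -0.35, 0, 70], [0, 0.4, 0, 0, 70], [0, 0.4, 0, 0, 70], [0, 0.3, 0, 0, 70], [0, 0, 0.3, 0, 70], [0, 0, 0.4, 0, 70], [0, 0, 0.4, 0, 70]]])

```text
t: 21.85
eef_pos: [510.3, -170.3, 134.5]
tool_rot: [3.138, -0.103, 0.005]
wrist_force: [-0.2, -0.1, -0.6]
width: 0.82
finger_force: 0.0
```

Request:
drive_tool(targets=[[[0, 0, 0.2, 0, 70], [0, 0, 0, 0, 70], [0, 0, 0, 0, 70]]])

```text
t: 22.1
eef_pos: [509.0, -168.8, 117.5]
tool_rot: [-3.139, 0.101, 0.003]
wrist_force: [0.2, -0.6, -0.0]
width: 0.819
finger_force: 0.0
```

Request:
drive_tool(targets=[[[0, -0.12, 0.02, 0, 70], [0, -0.1, 0, 0, 70], [0, -0.1, -0.04, 0, 70], [0, -0.1, -0.05, 0, 70], [0, -0.1, -0.06, 0, 70], [0, -0.1, -0.06, 0, 70], [0, -0.1, -0.06, 0, 70], [0, 0, 0, 0, 70]]])

```text
t: 22.77
eef_pos: [513.8, -109.7, 139.5]
tool_rot: [-3.14, 0.098, -0.003]
wrist_force: [0.1, -0.8, -0.3]
width: 0.819
finger_force: 0.4
```

```bash
cat >> h.py <<'E'
def asc(n,x0,y0,x1,y1):
    g=cv2.cvtColor(manip.snapshot(n)[y0:y1:2,x0:x1],cv2.COLOR_RGB2GRAY)//26
    print("\n".join("".join(map(str,r)) for r in g))
E
python3 -c "
from h import *
show();asc('scene',205,190,290,272)"
```

```text
{'t': 22.77, 'eef_pos': [513.77, -109.71, 139.54], 'wrist_force': [0.12, -0.84, -0.31], 'width': 0.82, 'finger_force': 0.39}
1212222111111122222222211111111111111111111011110112211111112222222221110111222222222
2112121110111112122111111211111111111111111111111111122111112211222121111111222222222
2122212211111111011112212211110111111111111111111011111211111122222221111111222122222
1221222221111111112221222111111111111111111111111111111111111101211111111111122222212
2221221121111111111122221111111111111111111111111111111111100111122222111111122222222
2221222222111111111222211111111112211111022111111112211111111111112222111111122223333
2112222122111111111111211111111122112355799521222222222111101111111122110101233333333
2222221222211111111111111101111214578776788852222222222221111101111111111011233333333
2222222212211111110111111111123336777777898896223333333333221111111111110111232222233
2222333333321101111111111111023257777777888888732333333333332111111101222223333333333
3333333333333222222211111111012267777777888888884223333333333221111123333333333333333
23323323223323223323321113430
[... 1850 characters left out ...]
642333333333
5533333245555555444454332355555555555555555565433334788888888888962338877643433333333
5423332355555554444553232455555555555565433333333333478888888888962258877666664222222
4333332455555554444453233555555544443333333333333334336888888888623268877666664222333
4223333555555545444542334554443333333334333333333333433378888889623289777656653223333
2333324555555544444444444343333333333433343333344444444445888889623488777665653333333
2233335555555445443333333334433343333333333334444444444444578889623488777656653233333
3333345555555444433333333333333333444453222222222444444444437889622588776656653233333
3322355555554343333333333433334555555553222222222234444444443796232698776666653333333
```

Request:
drive_tool(targets=[[[0, -0.1, -0.04, 0, 70], [0, -0.1, -0.04, 0, 70], [0, -0.1, -0.03, 0, 70], [0, -0.06, 0, 0, 70], [0, 0, 0, 0, 60], [0, 0, 0, 0, 50], [0, 0, 0, 0, 45], [0, 0, 0, 0, 45]]])

```text
t: 23.48
eef_pos: [514.8, -82.8, 146.7]
tool_rot: [-3.14, 0.101, 0.001]
wrist_force: [-0.1, -0.9, 0.2]
width: 0.528
finger_force: 0.1
```

```bash
python3 -c "
from h import *
show();asc('scene',205,180,290,272)"
```

```text
{'t': 23.48, 'eef_pos': [514.85, -82.78, 146.65], 'wrist_force': [-0.08, -0.86, 0.21], 'width': 0.53, 'finger_force': 0.14}
2122222222222222222222212111222332111111111110111111111111101111111111111111223444444
2222222111111212122111222222222221111111111111111011111111111111111111111111222222111
1222221212222221221221111111222222321111111101111110111111112222111011111122222222111
1221212212222122222221111110122221211111111111111111111111111111111111111222222221111
2222222212222122212221111101122222221211111111111111111111111111111111112222222221101
1212221221212211122212111111112211211121111111011111111111111111111111222222222211111
1121221221121221111221211111101101121211221101111011111111111111111111112211222111111
2122122122121212111111121111111001112121111111110111111111111111111121112221222111111
2121122121212222222122112111111111111121121111111111111111110111111111111122221011111
2212222112122211111221121211111111111222211111111211223434464221111111110122221111112
2122221222222222122222221221111111111122211111112179998888899312111111111111111011112
222222212222222222122222211211
[... 2279 characters left out ...]
642333333333
5533333245555555555554555544455444456555443333333333333333333367778538877643433333333
5423322355555555555554443333333333333333333333333333343333333347878458877666664222222
4332333455555555554333334434333333433333333333333333333333343336778468877656664223232
3233323555555555555433333333333333343333333333333333333333344444788478877656653222333
3333325555555555555444443333333344444444543222222222323444444444685388777656653333333
3332235555555555555555555555555555555555433333333332223344444444575388776666653333333
3332355555555555555555555555555555555543222222222222222444444444475698776656653333333
2232455555555555555555555555555555555542222222222222222344444444453788776666653333233
```

Almost vertical now, between the fingers. Pinching the rear wall.

Request:
drive_tool(targets=[[[0, 0, -0.03, 0, 35], [0, 0, 0, 0, 28], [0, 0, 0, 0, 20], [0, 0, 0, 0, 15], [0, 0, 0, 0, 15], [0, 0, 0, 0, 15]]], newtons=50)

```text
t: 24.03
eef_pos: [515.1, -82.7, 149.3]
tool_rot: [-3.14, 0.101, -0.0]
wrist_force: [0.0, 0.1, -0.2]
width: 0.238
finger_force: 48.8
```

Request:
drive_tool(targets=[[[0, 0, -0.1, 0, 15], [0, 0, -0.2, 0, 15], [0, 0, -0.25, 0, 15], [0, 0, -0.25, 0, 15], [0, 0, -0.25, 0, 15], [0, 0, -0.25, 0, 15], [0, 0, -0.15, 0, 15], [0, 0, 0, 0, 15]]], newtons=70)

```text
t: 24.7
eef_pos: [516.3, -83.2, 268.8]
tool_rot: [3.138, -0.1, 0.008]
wrist_force: [0.8, -0.4, -1.6]
width: 0.238
finger_force: 68.3
```

```bash
python3 -c "
from h import *
show();o=manip.get_obs();print(o['wrist_torque'],o['qpos']);asc('scene',200,140,290,275)"
```

```text
{'t': 24.7, 'eef_pos': [516.31, -83.16, 268.76], 'wrist_force': [0.82, -0.43, -1.56], 'width': 0.24, 'finger_force': 68.35}
[ 0.00911233 -0.03332646  0.05612566] [-3.53798373e-01 -9.76304776e-02  1.88427361e+00 -1.07122490e-04
  1.34929200e+00  1.28098522e+00]
444444444444444444444443210111111010344444311111111012222110111111124444444101111110111111
444444444444444444444444431111111011023444311111111454545553011111114444442111111101011101
444444444444444444444444444211111111111344421111111344434343111111103333321111111111111111
444444444444444444444344333321111111111113320110111333333333201111102332111111111111111111
333333333333333333333333333333101011111111111101011333332322211111111111111111111111111101
333333433333343334333333332333321011111111111111111332589999961111111111111111111111111111
323333333333333333333333333333333111111111111111111332788888973111111111111111111111111111
333333333333333333333333332332333221111101111111110224888888885011111111111111111111111111
332333333232333333333323333333332333223332111111110017888888895001111133333211111110111111
33333333233333333333
[... 4648 characters left out ...]
888888888897555555411111111122211222222222222688776556664222333
445423333355555555898888888888888888887666665555555444444444443333333235788776666653233233
454223332455555555898888888888888888888888963333433333333333343222222214897776555653333333
553233323555555554888888888888888888888888962333333333333333332222222214887776556653333333
543233324555555589888888888888888888988888743323333333333334222222222204887776556653233333
532233335555555588888888888888888888645555433333343333333333222222222107987766656643223333
852223245555555688888888888888888889655555322343333333344444444565566658987766556643333333
866666677777877898888888888888888888888888998777787776666666655555555433367765666532333333
```

The tray hangs vertical in the grip, well clear of the bin. Carrying it to the mat, turning back 22°.

Request:
drive_tool(targets=[[[0, 0, 0, -0.02, 15], [0, 0, 0, -0.034, 15], [0, 0, 0, -0.034, 15], [0, 0, 0, -0.025, 15], [0, 0, 0, -0.01, 15], [0.06, -0.11, 0, 0, 15], [0.12, -0.22, 0, 0, 15], [0.17, -0.33, 0, 0, 15]]])

```text
t: 25.42
eef_pos: [524.2, -23.9, 263.5]
tool_rot: [-3.101, -0.497, 0.004]
wrist_force: [0.6, -0.4, -2.0]
width: 0.239
finger_force: 68.9
```

Request:
drive_tool(targets=[[[0.2, -0.39, 0, 0, 15], [0.2, -0.39, 0, 0, 15], [0.2, -0.39, 0, 0, 15], [0.2, -0.39, 0, 0, 15], [0.2, -0.39, 0, 0, 15], [0.17, -0.33, 0, 0, 15], [0.12, -0.22, 0, 0, 15], [0.06, -0.1, 0, 0, 15]]])

```text
t: 26.08
eef_pos: [560.3, 211.1, 263.4]
tool_rot: [-3.099, -0.508, 0.005]
wrist_force: [-0.3, -0.9, -1.8]
width: 0.238
finger_force: 69.3
```

Request:
drive_tool(targets=[[[0, 0, 0.1, 0, 15], [0, 0, 0.25, 0, 15], [0, 0, 0.3, 0, 15], [0, 0, 0.3, 0, 15], [0, 0, 0.3, 0, 15], [0, 0, 0.2, 0, 15], [0, 0, 0.1, 0, 15], [0, 0, 0, 0, 15]]])

```text
t: 26.75
eef_pos: [559.2, 206.2, 137.7]
tool_rot: [3.101, 0.501, -0.01]
wrist_force: [0.4, 0.5, -3.0]
width: 0.236
finger_force: 69.2
```

Request:
drive_tool(targets=[[[0, 0, 0.15, 0, 15], [0, 0, 0.1, 0, 15], [0, 0, 0.04, 0, 15], [0, 0, 0, 0, 15]]])

```text
t: 27.08
eef_pos: [560.9, 207.6, 117.3]
tool_rot: [3.101, 0.504, -0.002]
wrist_force: [-0.7, 0.5, -1.5]
width: 0.241
finger_force: 69.0
```

```bash
python3 -c "
from h import *
show()
asc('scene',375,165,475,305)"
```

```text
{'t': 27.08, 'eef_pos': [560.91, 207.57, 117.3], 'wrist_force': [-0.67, 0.45, -1.54], 'width': 0.24, 'finger_force': 69.05}
3333333333333211333321111233333333333333444432234322333333333333333333333333333333333333333333333333
3333333333333111123333333222221111112222222324466322333333333333333333333333333333333333333333333333
3333333333333101111123333333344444444444344565642222332333333333333333333333333333333333333333333333
3333333333332111011111122333334344344343444321222212333333333333333333333333333333333333333333333333
3333333333332111111111111111111111111122222221111112333333333333333333333333333333333333333333333333
3333333333332011111111111111111101111111111111111112333333333333333333233333333333333333333333333333
3333333333332110111111111111111111111111111111111123333333333333333333333333333333333233233323233333
3333333333332011001111111111111111111111111111111122333333333333333333223233333323233232222222223222
3333333333332011111111111111111111111111111111111123333223233333322332232222332333333333333333333333
3333333333332111111111111111111111111111111111111123333333333333333
[... 5393 characters left out ...]
2222222222222222123331675555555557777777767777777766666676666777776666677775333334444444432333
2222222222222222222222222132224555555567777776666677777777776777666666667766677774333433444445443333
2222222222222122222222222111224555555567666776777777777766776666666666677777777764333433344444444433
2222222222222222222212222211235655666666767666667776666666766666777777766677777753333333334555555788
2221112221212221221222122222122221478767777667777777776677777777776677776676677643333433334688787887
1122211211222212221222111112223333226666777777777777666667777666777666677677765333343343343476665555
2212111211122222222222223333333333332477766677766666777777766666777776653222232333344333333333333334
```

Request:
drive_tool(targets=[[[0, 0, 0.06, 0, 15], [0, 0, 0.04, 0, 15], [0, 0, 0, 0, 15], [0, 0, 0, 0, 15]]])

```text
t: 27.47
eef_pos: [561.3, 207.8, 110.0]
tool_rot: [3.101, 0.504, -0.001]
wrist_force: [-0.9, 0.0, -2.1]
width: 0.235
finger_force: 69.0
```

Request:
drive_tool(targets=[[[0, 0, 0.06, 0, 15], [0, 0, 0, 0, 15], [0, 0, 0, 0, 15]]])

```text
t: 27.72
eef_pos: [562.6, 208.1, 108.8]
tool_rot: [3.101, 0.505, 0.004]
wrist_force: [-3.7, -1.0, 10.4]
width: 0.239
finger_force: 70.4
```

Request:
drive_tool(targets=[[[0, 0, 0.06, 0, 15], [0, 0, 0, 0, 15], [0, 0, 0, 0, 15]]])

```text
t: 27.97
eef_pos: [564.2, 208.3, 108.9]
tool_rot: [3.1, 0.505, 0.008]
wrist_force: [-9.2, -3.4, 25.0]
width: 0.232
finger_force: 72.3
```

Lip on the mat at TCP z 109. I'll loosen the fingers to about 33 mm and lay the tray back progressively by moving tool -y while descending.

Request:
drive_tool(targets=[[[0, 0, -0.12, 0, 15], [0, 0, 0, 0, 22], [0, -0.02, 0, 0, 28], [0, -0.1, 0, 0, 30], [0, -0.12, 0, 0, 30], [0, -0.12, 0.02, 0, 30], [0, -0.12, 0.03, 0, 30], [0, 0, 0, 0, 30]]], newtons=20)

```text
t: 28.63
eef_pos: [547.6, 246.2, 104.8]
tool_rot: [-3.1, -0.507, 0.004]
wrist_force: [-0.5, -0.7, -0.5]
width: 0.353
finger_force: 0.0
```

```bash
python3 -c "
from h import *
show()
asc('scene',375,185,490,305)"
```

```text
{'t': 28.63, 'eef_pos': [547.64, 246.17, 104.84], 'wrist_force': [-0.45, -0.68, -0.54], 'width': 0.35, 'finger_force': 0.0}
3332333333333333333333333333321111111111011111111111111111111111112233333333333333333333333333333333333333333333333
3333333333333333333333333333321110110110111111111111111111111111212333333333333333333333333333333333333333333333333
3333333333333333333333333333321111111111111111110111111111111111123333333333333333333333333333333333333333333333333
3333333333333333333333333333331111011111111111111111111111211111123333333333333333333333333333333333333333333333333
3333333333333333333333333333321111111101111111111111111111111111122334343333333333333333333332333333332333333333333
3333333333333333333333333333211111010111111111111111111111111111122222112112333333323333333333333333333333333333333
3333333333333333333333333332112211111111111111111111112221111111222211111112233333332323333332333333333333333333333
3333333333333333333333333332232111111111111111111111111112111112223321111122333333333333333333333332332332333233333
333333333333323333333333333333111111111111121111
[... 5283 characters left out ...]
7777
2222222222222222222222222222123554555555567776666677777777777777666666667766677774333333444444443333333333344457777
2222222122222222212222112211221344555565667777777777777766777666666666677777776763333344344444444433333333346787777
2221221221222212222222222121221245555555666666667777666667666666677777766677777753333333334555555788888888888778777
2211212221222221222122121122211456565556777667777777776677777777777677776677777643333433334678778877777778777777777
2222211211212222212111221121111233335677777777777776666667777666777666677677765333343333333466665555544433333333333
2121212221121212121121211122222333332477666667766666777777666666777776653222233333344333333333333343333434321121212
```

It is leaning back as planned. Continuing.

Request:
drive_tool(targets=[[[0, -0.12, 0.05, 0, 30], [0, -0.12, 0.06, 0, 30], [0, -0.12, 0.07, 0, 30], [0, -0.12, 0.08, 0, 30], [0, -0.12, 0.1, 0, 30], [0, -0.1, 0.1, 0, 30], [0, -0.1, 0.08, 0, 30], [0, 0, 0, 0, 30]]])

```text
t: 29.35
eef_pos: [526.9, 306.1, 60.5]
tool_rot: [-3.1, -0.506, 0.006]
wrist_force: [-1.0, 1.8, -0.1]
width: 0.351
finger_force: 0.8
```

```bash
python3 -c "
from h import *
show()
asc('scene',375,205,490,305)"
```

```text
{'t': 29.35, 'eef_pos': [526.9, 306.07, 60.52], 'wrist_force': [-0.99, 1.8, -0.08], 'width': 0.35, 'finger_force': 0.79}
3333333332333233222323333333333333333333323333333333321011111111111111111111111111111112222322233333333333323333332
2333332223333333332332333333333333333333333333333333101111111111111110111111111111111112222111111233332323333332333
3333322333322223332332323323332333333333323333333332122211111111111111111111122211111222321111112222232232322233333
2232223222323223233333333333333333232322233232232232332111111111111111111111111111111122133211122333233333333333333
3333333333323333222222322222222323332233332223333333321011111111111111111101011111111111111111223333333233233333323
3333332333333333333333333333333333332323211222333332221110111111111111111101111111111111111112333333333333333333333
4443333333332333233233333323333332333333102233222222222111111111111111111101111111111111111123333333333333333333333
4433333333333333333333333333333333332323211221111122221111111111111011111111111111113211111233223223233233332223333
223333332222323333333333332333323333333232111111111
[... 4120 characters left out ...]
7877
3333333333322222222222222122124455555555555555666667777777776777666666677766677774333333444444443333333333334457777
3333333333333221112212222122112344555555555666776777777766776666666666667777776764334333344444444433332333345777778
3333333333333332212221222222221134555555567766667776666666666666777777766677777743333433334556555788888888887778777
3333333332323221111212222221221211344555777667777777776677777777776677776676677643333333334788877777777777787777777
3222111111211222223321111221121222125677777777777777666667776667777766677677765433333333333476665555544433333333333
1112222233333333333333211222222333332467666677766666777777666666777776653223232333344333333333333333333333321112112
```

Request:
drive_tool(targets=[[[0, -0.12, -0.02, 0, 30], [0, -0.12, 0.03, 0, 30], [0, -0.08, 0.12, 0, 30], [0, -0.06, 0.12, 0, 30], [0, -0.05, 0.1, 0, 30], [0, -0.08, 0.08, 0, 30], [0, -0.06, 0.03, 0, 30], [0, 0, 0, 0, 30]]])

```text
t: 30.07
eef_pos: [513.3, 348.5, 24.6]
tool_rot: [3.1, 0.505, -0.004]
wrist_force: [0.4, -0.3, 0.5]
width: 0.355
finger_force: 0.0
```

```bash
python3 -c "
from h import *
show()
asc('scene',375,205,490,305)"
```

```text
{'t': 30.07, 'eef_pos': [513.35, 348.52, 24.61], 'wrist_force': [0.44, -0.3, 0.53], 'width': 0.35, 'finger_force': 0.0}
3333333332333333222223233333332333332333333333333333333332222232223321101111111111111111111111111111121123333333323
3223333223233333233323333323333333233333233323333333333333333333333321111101111101111111111111111111111123333323232
3333333322332333232323223333233333233322333333233333333333333333232232111111111111111111111111111112111223323323233
2333322223223322333333333333323323333333322323222233232333333333333332111111110111111111111111111111111223233333323
3333333333332332233222222222222222322322333233323332332332322333333332111111111111111111111111111111114444433333333
3333333333333333333333333333333333332222322222222222222322222222332321111011111111111110111111111111112222122233333
4443333333333333333333333333333333333333333232333333333333333333333211111101111111111111111111111111123211111112333
3333333333333333333333333333233233323323333333332323333333333333332122211111111111111111111112221111222221111123333
2333333232222233323323333332323333232332333323333333
[... 4119 characters left out ...]
6777
3333333333322122222222222222123444455554665555555555555555555556656666767766667774333343444444443333333333344457777
3333333333333212111122212112221355458996455555555555666677777666666666667777777763333434344444444433333333346787777
3333333333333332222222222222222126643444555555566776666666666666677777766677777753333333334565655788888888887777777
3333323333333333333333332333333321344434566667777777776677777677776677776677677643333333334687788787777777787777777
2333333333333333333323333321122222126777777777777777666667776666777666677777765333334433333466665555544433333333333
3333332333333332323333333333333333332467766667766666776777666666677776643222223333333333343333333333333333421121111
```

The tray appears flat on the mat and empty. Releasing upward, then checking tray, blocks and pan from clear views.

Request:
drive_tool(targets=[[[0, 0, -0.1, 0, 33], [0, 0, -0.25, 0, 33], [0, 0, -0.4, 0, 33], [0, 0, -0.45, 0, 33], [0, 0, -0.45, 0, 33], [0, 0, -0.45, 0, 33], [0, 0, -0.2, 0, 60], [0, 0, 0, 0, 85]]])

```text
t: 30.78
eef_pos: [517.9, 349.3, 218.6]
tool_rot: [-3.097, -0.503, -0.021]
wrist_force: [0.1, 0.3, -0.1]
width: 0.653
finger_force: 0.0
```

Request:
drive_tool(targets=[[[-0.3, 0.4, 0, 0, 85], [-0.2, 0.45, 0, 0, 85], [-0.2, 0.45, 0, 0, 85], [-0.1, 0.45, 0, 0, 85], [0, 0, 0, 0, 85], [0, 0, 0, 0, 85]]])

```text
t: 31.28
eef_pos: [497.9, 193.2, 209.6]
tool_rot: [-3.102, -0.498, 0.001]
wrist_force: [-0.2, 0.4, -0.6]
width: 0.993
finger_force: 0.0
```

```bash
python3 -c "
from h import *
show();print('top tray');asc('top',175,185,275,285);print('scene tray');asc('scene',375,225,490,310);print('scene bin');asc('scene',195,218,285,285)
print('top bin');asc('top',360,200,450,285)"
```

```text
{'t': 31.28, 'eef_pos': [497.95, 193.23, 209.59], 'wrist_force': [-0.19, 0.38, -0.57], 'width': 0.99, 'finger_force': 0.0}
top tray
1111111111111157533333333333333333333333269998412333333332111121121211111111211111123333333321111111
2111111111211146579999998777864444444444444454211111111111111111111111111111111111233333333333333332
1111111111111146579998888888899999999999999997212333333333333333333333333333333333333333333333333333
1111111112111157689999999999999999999999999997112333333333333333333333333333333333333333333333333333
2112111221211111111222222222222222333333333333233333333333322222247877612333333333333333333333333333
1112111211211221221233333333333333333333333333333333332224788876778888871233333322222123333333333333
2122122222222222221233333333333333333222222222222479877776777777667766761233332221223212333333333333
1111212212122212211233333333333333333222237877777777766777777788888854432221123321233211123222222222
1111112122222212121233333333232224788778777777788777888765533222222222222221123321233211123333333333
11221121222221122112332224787677777787787787555332222222222
[... 15405 characters left out ...]
999999999999999999999999999999999999999999962356565555555555555
666678996666666666666666689999999999999999999999999999999999999999999862356555555555555555
666779999999999999988877666689999999999999999999999999999999999999999961466555555555555555
777776666655555555566678899999999999999999988887766689999999999999999862466555555555555555
333445567777777777777777776666666665555555556667889999999999999996666543565555555555555555
333223233222233333333333333345566767767777776666666666666555555544444555554455566555555555
222222222222222232233332323323332222223333333333332334556667776766777777767766666655555444
332323333333333333333333333333333333333333333333333333332332332333333333333334455667777677
```

Both blocks lie flat in the bin (top-view centres about (384,233) and (384,258)), and the tray stands upright and empty on the mat. I'll check the pan sink by shift-matching, and move above the thick puck.

```bash
python3 - <<'E'
from h import *
a=cv2.cvtColor(cv2.imread("pics/scene0.png"),cv2.COLOR_BGR2GRAY);s=manip.snapshot("scene");b=cv2.cvtColor(s,cv2.COLOR_RGB2GRAY)
for x0,x1,y0,y1 in((160,190,255,277),(175,200,258,277),(225,268,255,277),(200,260,262,276)):
    r=cv2.matchTemplate(b[y0-2:y1+25,x0-4:x1+5],a[y0:y1,x0:x1],cv2.TM_CCOEFF_NORMED);_,v,_,m=cv2.minMaxLoc(r)
    c=r[:,m[0]];k=m[1];sub=0
    if 0<k<len(c)-1: sub=.5*(c[k-1]-c[k+1])/(c[k-1]-2*c[k]+c[k+1])
    dy=k+sub-2
    p0=proj("scene",[570,-150,115]);p1=proj("scene",[570,-150,95]);print(round(v,3),"dx",m[0]-4,"dy",round(dy,2),"sink mm",round(dy*20/(p1[1]-p0[1]),1))
# tray / bar check, puck check
t=manip.snapshot("top");dark(t,295,180,335,285,130,100);dark(s,305,235,360,330,130,100)
E
```

```text
0.892 dx 5 dy 7.94 sink mm 21.5
0.984 dx 1 dy 7.69 sink mm 20.8
0.516 dx -4 dy 8.27 sink mm 22.3
0.867 dx -2 dy 23.59 sink mm 63.7
[299, 184, 25, 24, 465] [311.4, 195.7]
[307, 260, 26, 25, 490] [319.4, 272.5]
[310, 242, 26, 27, 485] [322.6, 256.7]
[327, 297, 29, 28, 549] [340.9, 312.3]
```

Request:
drive_tool(targets=[[[-0.31, 0.38, 0, 0, 60], [-0.31, 0.38, 0, 0, 60], [-0.31, 0.38, 0, 0, 60], [-0.3, 0.38, 0, 0, 60], [0, 0, 0, 0, 60], [0, 0, 0, 0, 60]]])

```text
t: 32.08
eef_pos: [443.3, 47.8, 210.3]
tool_rot: [-3.101, -0.5, -0.001]
wrist_force: [0.2, 0.3, -0.3]
width: 0.701
finger_force: 0.0
```

The sink is about 21 mm, in agreement with the 0.50 kg weighed. The thick puck (+17) gives about 38 mm, inside the marks; the thin one would give only about 28, so thick is right. Descending on its stem.

Request:
drive_tool(targets=[[[0, 0, 0.35, 0, 60], [0, 0, 0.4, 0, 60], [0, 0, 0.4, 0, 60], [0, 0, 0.4, 0, 60], [0, 0, 0.4, 0, 60], [0, 0, 0.22, 0, 60], [0, 0, 0.1, 0, 60], [0, 0, 0, 0, 60]]], newtons=50)

```text
t: 32.75
eef_pos: [442.0, 50.0, 26.5]
tool_rot: [-3.099, -0.507, 0.007]
wrist_force: [0.4, -0.0, 1.0]
width: 0.706
finger_force: 0.0
```

Request:
drive_tool(targets=[[[0, 0, 0, 0, 60], [0, 0, 0, 0, 40], [0, 0, 0, 0, 10], [0, 0, 0, 0, 10], [0, 0, 0, 0, 10], [0, 0, 0, 0, 10], [0, 0, 0, 0, 10]]])

```text
t: 33.33
eef_pos: [445.2, 47.8, 30.2]
tool_rot: [3.099, 0.504, 0.006]
wrist_force: [-0.5, -3.7, 6.1]
width: 0.193
finger_force: 48.9
```

Request:
drive_tool(targets=[[[0, 0, -0.1, 0, 10], [0, 0, -0.25, 0, 10], [0, 0, -0.4, 0, 10], [0, 0, -0.4, 0, 10], [0, 0, -0.4, 0, 10], [0, 0, -0.4, 0, 10], [0, 0, -0.25, 0, 10], [0, 0, -0.1, 0, 10]]])

```text
t: 34.0
eef_pos: [443.9, 48.9, 215.4]
tool_rot: [3.101, 0.504, 0.006]
wrist_force: [0.6, -0.2, -4.1]
width: 0.195
finger_force: 49.2
```

Request:
drive_tool(targets=[[[0, 0.15, 0, 0, 10], [-0.05, 0.3, 0, 0, 10], [-0.06, 0.4, 0, 0, 10], [-0.06, 0.4, 0, 0, 10], [-0.06, 0.4, 0, 0, 10], [-0.06, 0.4, 0, 0, 10], [-0.06, 0.4, 0, 0, 10], [-0.06, 0.4, 0, 0, 10]]])

```text
t: 34.67
eef_pos: [482.6, -179.2, 208.8]
tool_rot: [-3.097, -0.502, 0.007]
wrist_force: [-0.2, 0.9, -3.4]
width: 0.19
finger_force: 49.3
```

Request:
drive_tool(targets=[[[-0.06, 0.4, 0, 0, 10], [-0.06, 0.36, 0, 0, 10], [-0.05, 0.2, 0, 0, 10], [0, 0.1, 0, 0, 10], [0, 0, 0, 0, 10], [0, 0, 0, 0, 10]]])

```text
t: 35.17
eef_pos: [497.7, -261.6, 211.0]
tool_rot: [-3.098, -0.503, 0.003]
wrist_force: [0.2, 0.2, -3.6]
width: 0.191
finger_force: 49.3
```

Request:
drive_tool(targets=[[[0, 0.06, 0.1, 0, 10], [0, 0, 0.25, 0, 10], [0, 0, 0.3, 0, 10], [0, 0, 0.25, 0, 10], [0, 0, 0.15, 0, 10], [0, 0, 0.08, 0, 10], [0, 0, 0.06, 0, 10], [0, 0, 0, 0, 10]]])

```text
t: 35.83
eef_pos: [499.9, -266.7, 117.1]
tool_rot: [-3.1, -0.505, 0.001]
wrist_force: [-0.4, 1.0, -2.2]
width: 0.192
finger_force: 49.5
```

Request:
drive_tool(targets=[[[0, 0, 0.05, 0, 10], [0, 0, 0.04, 0, 10], [0, 0, 0, 0, 10], [0, 0, 0, 0, 10], [0, 0, 0, 0, 10]]])

```text
t: 36.25
eef_pos: [500.6, -267.8, 111.0]
tool_rot: [3.1, 0.504, 0.002]
wrist_force: [0.0, 0.1, -0.3]
width: 0.194
finger_force: 49.7
```

Request:
drive_tool(targets=[[[0, 0, 0.03, 0, 10], [0, 0, 0, 0, 10], [0, 0, 0, 0, 10]]])

```text
t: 36.5
eef_pos: [500.4, -267.9, 108.1]
tool_rot: [3.1, 0.504, 0.002]
wrist_force: [0.6, 0.2, -0.6]
width: 0.191
finger_force: 49.8
```

Request:
drive_tool(targets=[[[0, 0, 0, 0, 22], [0, 0, 0, 0, 32], [0, 0, 0, 0, 40], [0, 0, -0.1, 0, 40], [0, 0, -0.3, 0, 40], [0, 0, -0.4, 0, 40], [0, 0, -0.4, 0, 40], [0, 0, 0, 0, 40]]])

```text
t: 37.17
eef_pos: [503.4, -270.0, 212.8]
tool_rot: [3.09, 0.503, 0.015]
wrist_force: [1.2, 0.9, 1.0]
width: 0.465
finger_force: 0.0
```

Request:
drive_tool(targets=[[[-0.3, 0.4, -0.1, 0, 40], [-0.3, 0.4, 0, 0, 40], [-0.2, 0.4, 0, 0, 40], [0, 0.4, 0, 0, 40], [0, 0, 0, 0, 40], [0, 0, 0, 0, 40]]])

```text
t: 37.67
eef_pos: [479.5, -410.4, 211.6]
tool_rot: [-3.101, -0.501, 0.0]
wrist_force: [0.9, 0.1, -0.3]
width: 0.465
finger_force: 0.0
```

```bash
python3 - <<'E'
from h import *
show()
a=cv2.cvtColor(cv2.imread("pics/scene0.png"),cv2.COLOR_BGR2GRAY);s=manip.snapshot("scene");b=cv2.cvtColor(s,cv2.COLOR_RGB2GRAY)
for x0,x1,y0,y1 in((175,200,258,277),(160,190,255,277)):
    r=cv2.matchTemplate(b[y0-2:y1+25,x0-4:x1+5],a[y0:y1,x0:x1],cv2.TM_CCOEFF_NORMED);_,v,_,m=cv2.minMaxLoc(r)
    dy=m[1]-2;p0=proj("scene",[570,-150,115]);p1=proj("scene",[570,-150,95]);print(round(v,3),dy,"sink mm",round(dy*20/(p1[1]-p0[1]),1))
t=manip.snapshot("top");print("top dark");dark(t,400,190,500,290,110,60);dark(t,295,180,335,285,130,100)
print("scene dark");dark(s,130,215,215,290,110,60)
asc('scene',105,225,215,300)
print(plane("top",(443,245),100))
g=cv2.cvtColor(t[180:280:2,175:275],cv2.COLOR_RGB2GRAY)//26
print("\n".join("".join(map(str,r)) for r in g))
E
```

```text
{'t': 37.67, 'eef_pos': [479.52, -410.44, 211.63], 'wrist_force': [0.9, 0.1, -0.26], 'width': 0.47, 'finger_force': 0.0}
0.989 14 sink mm 37.8
0.993 14 sink mm 37.8
top dark
[475, 226, 22, 20, 130] [480.8, 235.3]
[441, 237, 27, 26, 480] [454.5, 249.4]
[299, 184, 25, 24, 467] [311.4, 195.8]
scene dark
[170, 236, 29, 31, 583] [184.0, 253.6]
[130, 275, 27, 7, 86] [143.2, 277.7]
[155, 283, 50, 7, 292] [178.8, 286.1]
22111111111122111211111111223456777777776666677777751111111122222222223332333222332222232222222222222222222222
11211111112212212111234556777766777666666776766666676423333333333232332232322232222232222222222322332223323322
11121111111111244477776666666676667666667777677777777753233333323323333333333333333333323332322222322222222222
12211112222467766666666666666666666666667767666767777776423333333333232323223323233223323323223333323323322333
33333333332366666666666666666666666667666766666677766667643223323323323223322233332222222233223222223222221211
22333333322236666666666666666666666666676666677666666667775323323223222332322232222322232232232232322232211121
333333333333226766
[... 7927 characters left out ...]
3233322323224677777874444444444333687777777777777777777777777788777777777777777788622333333333
2222222222222222222577787777777777777888777777787777877777887776777788887778877777777887543333333333
3333333333333333332478888767888778777887777777887777777777777656776777777777777873233223333333333333
3333333333333332222368777777777778877667777767777878878877887777776677787333322333333333333333333333
3333333333333333333268777777777776777767777778777677777777887788753333333333333333333333333333333333
3333333333333333333236877777667877666777777677777777788875323323333333333333333333333333333333333333
3333333333333333333334677777777777776678776788889833332223333333323333333333333333333333333333333333
```

The pan sink measures 37.8 mm, inside 28.6–41.4. The thick puck stands upright at about (500,-268) on the ledge, the tray is flat and central on the mat, and the thin puck is unmoved. Handing in.

```bash
python3 -c "
from plant import manip
print(manip.hand_in())"
```

```text
the job is handed in; nothing more can be done
None
```

The job is handed in, with no verdict returned: by my last measurements both blocks lie in the bin, the empty tray stands flat on its mat after toppling into the bin once and being set upright again, and the thick puck is upright on the ledge with the pan sunk 37.8 mm, between the marks.

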